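# Serve the last biscotto with the tongs

## Robot

A 7-joint arm with a two-finger parallel gripper is mounted at the origin on the work surface. World frame = base frame: x ahead of the robot, y to its left, z up, the work surface at z = 0. Lengths are in m, angles in rad, forces in N, time in s.
With the tool pointing down it reaches from about 0.425 to 0.925 m from the base axis. Payload 6.8 kg.
Tool frame: the origin (TCP) lies midway between the tips of the shut fingers; the grasp point (between the pads) lies 19 mm behind it; z points along the fingers, y is the direction in which the jaws open and shut (so a half turn about z gives the same grasp; the last joint's range is limited). The gripper opens to 85 mm and grips with 20 to 120 N. Pads are 22 mm wide; open, the fingers measure 114 mm over their backs; the gripper's body (76 mm by 85 mm) begins 54 mm behind the grasp point. The pads swing forward as they close: fully open they stand 13 mm farther back than shut.
Start: joints at [-1.329, 0.477, 0.022, 1.555, -0.011, 1.109, -0.083], TCP at [0.231, 0.634, 0.231] pointing down, gripper open.
Joint ranges: [-2.96, 2.96], [-0.34, 2.1], [-1.41, 1.46], [0.24, 2.44], [-1.37, 4.51], [0.17, 1.92], [-2.96, 2.96]. Speed limits (rad/s): [2.39, 2.39, 3.14, 3.14, 3.14, 3.14, 3.14].

## Interface

Orientations are given as a unit quaternion [w, x, y, z].
In Python, from station import bot gives the robot as it stands. The module is installed in compiled form; this text tells all that it offers.
- The arm moves only by the tool play_rows, never from a script. Its argument "motion" is a list of rows, each a list of 2 entries, a list of its own where there are three numbers: the shift along the tool's x, y, z as a fraction of full scale, then the turn, a rotation vector about the tool's x, y, z as a fraction of full scale. In form: [[[tx, ty, tz], [rx, ry, rz]], ...]. A call has 1 to 8 rows; each row is the pose to reach, as a shift and turn from the pose measured when the call began, along the tool's axes at that moment, turning the shorter way round; what a row does not reach only later rows make up. Full scale, the value 1, is 400 mm for a shift and 360 degrees for a turn. A row lasts 1/10 s, in which the tool goes at most 50 mm and 8.59 degrees, less where a joint would pass 70% of its speed; a pose out of reach is approached as far as the arm can. A call with a number of a shift or a turn outside -1 to 1 is refused whole. A call with a gripper value outside its range is refused whole. "fingers" is the finger opening in mm, from 0 to 85.4, set as the call begins (left out, the last holds). The fingers move at their own pace and stop on an object; "grip_force" is the grip in N (left out, the last holds). Time passes only in rows, so rows that repeat a pose let the fingers close. It gives the time, the measured TCP pose, the force and the opening at its end, in the units of the state.
- bot.get_obs(): the state, without advancing time (a new reading comes with each control period).
- bot.read_camera(name): name is "scene" or "top"; returns a dict with "pixels" (480x640x3 uint8, red, green, blue), "range_z" (480x640 float32, m along the optical axis (not along the pixel's ray), 0 where there is no reading), "fovy" (degrees; the focal length in pixels is half the picture's height over the tangent of half this angle, whatever the lens; pixels are square), "cx", "cy" (the principal point, pixels), "pose" (4x4, takes a point from camera to world coordinates). Camera axes: x right, y down, z forward; pixel columns grow to the right and rows downward; lengths in m; the calibration is good to about 2 mm. A picture is of the moment at which its call begins.
- bot.hand_in(): hands the job in, once; it reports no verdict.
The state is a dict: "t": time; "q": joint angles; "joint_vel": joint speeds; "joint_torque": joint torques, N m; "eef_pos": TCP position; "tool_rot": TCP orientation; "contact_force": force on the tool from outside, world axes, zero at the start; "torque": the same for the moment, N m; "gripper_width": opening from 0.0 (shut) to 1.0 (fully open).
Only numpy, scipy, OpenCV 4.12 (cv2) and the standard library are available. Lean on these libraries where they do the work, as an engineer would, in place of code of your own. Each camera call takes 0.05 s, during which the arm holds its last target.

## Task

Take the sprung tongs from their holder, reach down into the clear biscuit bin with them and pick out the long biscotto, then set it down gently, lying flat in the middle of the white side plate. Only the tongs may touch the biscotto, never the gripper's fingers. Then stand the tongs back in their holder, tips down, let go, and leave the other biscuits and the things on the bar where they are.

Things in the scene. Friction and masses are not known exactly. Their poses are not given: they have to be found in the camera images.
- tongs: stainless sprung tongs, 171 mm long, 90 g, standing tips down in the holder. Two arms on a pivot pin (8 mm thick, 167 mm above the tips, top of the tongs 171 mm) are sprung open against a stop. Origin: midway between the tips, level with their lower ends; z up along the tongs; y the line along which the arms close. Half a turn about z makes no difference
- tongs_grip (a point): midway between the two black rubber grips, 132 mm above the tips, 39 mm below the top. Each grip is a cylinder along x, 16 mm thick, 18 mm long; 44 mm across both grips when released. Each 1 mm squeezed off this closes the paddles by about 4.4 mm. The spring pushes on each grip with 3 N at first, 5.5 N at a paddle gap of 28 mm: enough to hold and carry them
- tongs_tip (a point): midway between the two flat steel paddles (22 mm wide along x, 24 mm tall, 2.5 mm thick), 12 mm above the tongs' origin. Clear gap between the paddles: 56 mm released (63 mm over their outsides at the foot); by the fingers' opening over the grips, within 2 mm: 39 mm at 40, 35 mm at 39, 27 mm at 37. With the biscotto between them the paddles stop at 28 mm
- tongs_l (a joint): how far each arm of the tongs is squeezed, rad: 0 = sprung fully open (gap 56 mm), 0.065 = gap 36 mm, 0.09 = gap 28 mm, 0.16 = fully squeezed (gap 6 mm); both arms always move alike
- holder: tongs holder fixed to the bar: steel foot 90 x 120 x 4 mm with an upright open-topped sleeve, 34 mm (x) by 76 mm (y) inside, walls 2 mm, rim 84 mm above the bar. Origin: centre of the underside; z up; floor of the sleeve 4 mm up. The tongs stand in it with their y along the holder's y
- bin: clear acrylic biscuit bin fixed to the bar, open on top, 132 mm (x) by 196 mm (y), 96 mm high, walls and floor 4 mm. Origin: centre of the underside; z up. Two partitions make three bays side by side along y, their middles at y = -64, 0 and 64 mm, each 124 mm long (x), 60 mm wide (y), 92 mm deep
- biscotto: the long almond biscuit, a straight bar with rounded ends, 95 x 28 x 20 mm, about 35 g, lying flat and lengthwise at the bottom of one of the three bays, clear of the bay's walls. Origin: centre of its underside; x along its length, y across its 28 mm width, z up
- round_cookie: round shortbread, 48 mm across, 14 mm thick, lying in another bay; to be left there. Origin: centre of its underside
- square_waffle: ribbed waffle 48 x 44 x 12 mm, lying in another bay; to be left there. Origin: centre of its underside
- plate: loose white ceramic side plate, 188 mm across, about 400 g, flat inside out to 70 mm from its centre, rim 14 mm above the bar. Origin: centre of its underside; z up; its upper face is 5 mm above the origin
- cup: empty white mug, 86 mm across, 62 mm high, standing on the bar; leave it alone. Origin: centre of its underside
- pitcher: empty dark steel milk pitcher with a handle, 96 mm across, 105 mm high; leave it alone. Origin: centre of its underside
- tamper: steel coffee tamper, 58 mm across, 86 mm high; leave it alone. Origin: centre of its underside
Mind the look-alikes: they are no part of the job. Of the things shaped like the tongs, the stainless one is meant.

How it is judged:
On the way, in this order (a step that is already met when the one before it is completed fails the run):
1. the biscotto is lifted clear of the bin, held by the tongs (z of biscotto in the frame of bin above 0.098 m and contact force between tongs and biscotto above 0.3 N), for 0.1 s.
2. the biscotto lies flat in the middle of the plate and the tongs have let go of it (horizontal distance between biscotto and plate below 0.035 m and z of biscotto in the frame of plate below 0.014 m and angle between biscotto's own z axis and vertical below 0.15 rad and contact force between biscotto and plate above 0.05 N and contact force between tongs and biscotto below 0.02 N), for 0.2 s.
At the end, for the whole second after the job is handed in: biscotto flat on the plate (within 0.15 rad), its middle within 35 mm of the plate's centre, at rest and clear of the tongs; tongs tips down in the holder's sleeve, tips within 30 mm of its centre and 20 mm of its underside, leaning under 0.25 rad, sprung open, at rest (horizontal distance between biscotto and plate below 0.035 m and z of biscotto in the frame of plate below 0.014 m and angle between biscotto's own z axis and vertical below 0.15 rad and contact force between tongs and biscotto below 0.02 N and linear speed of biscotto below 0.02 m/s and horizontal distance between tongs and holder below 0.03 m and z of tongs in the frame of holder below 0.02 m and angle between tongs's own z axis and vertical below 0.25 rad and z of tongs_grip in the frame of holder above 0.11 m and value of joint tongs_l below 0.03 rad and linear speed of tongs below 0.03 m/s); the robot touches nothing.
It fails at once if the gripper's fingers touch the biscotto (contact force between the fingers and biscotto above 0.3 N).
It fails at once if the biscotto is dropped (falls freely at more than 0.5 m/s, a fall of more than about 13 mm) (linear speed of biscotto above 0.5 m/s and contact force between tongs and biscotto below 0.02 N).
It fails at once if another biscuit is moved by more than 25 mm (distance of any of round_cookie, square_waffle from where it was at the start of the episode above 0.025 m).
It fails at once if the plate is pushed by more than 30 mm (distance of plate from where it was at the start of the episode above 0.03 m).
It fails at once if the cup, pitcher or tamper is moved by more than 20 mm or tipped (distance of any of cup, pitcher, tamper from where it was at the start of the episode above 0.02 m or angle between any of cup, pitcher, tamper's own z axis and vertical above 0.4 rad).
It also fails if it takes over 67 s, if anything falls off the work surface, if the arm or the gripper's body presses on something with over 40 N, if the wrist force passes 120 N, or if a joint passes its speed limit or range.

## Working session

There is one attempt and no reset: what is moved stays moved. The work goes in short steps, Python scripts to look and compute and a tool call to move; the robot and the scene stay as the last step left them, time stands still between calls to the robot, and variables do not carry over. Pictures are saved under pics/ and viewed, and the job is handed in when it is done.

Besides the shell and the picture viewer there is one more tool, called in YAML: its name, and indented under it one key for each argument. play_rows: Moves the arm, as the interface text tells. Shift numbers are shares of 400 mm and turn numbers shares of 360 degrees, none past 1 either way. Its arguments: {"type":"object","properties":{"motion":{"type":"array"},"fingers":{"type":"number"},"grip_force":{"type":"number"}},"required":["motion"]}

```bash
mkdir -p pics; ls; python3 - <<'E'
from station import bot
import cv2,numpy as np
o=bot.get_obs();print(o)
for n in ("scene","top"):
    c=bot.read_camera(n);cv2.imwrite(f"pics/{n}0.png",c["pixels"][:,:,::-1]);np.savez(f"{n}0.npz",**c);print(n,c["fovy"],c["cx"],c["cy"],c["pose"])
E
```

```text
pics
{'t': 0.0, 'q': array([-1.32912946,  0.47778541,  0.02234048,  1.55646111, -0.01149166,
        1.10930787, -0.08310614]), 'joint_vel': array([-6.25790127e-04,  1.66930787e-04, -1.08465027e-04,  2.41547311e-05,
        2.42633708e-03,  1.57700579e-03, -1.30405862e-03]), 'joint_torque': array([-3.05883314e-04, -5.96456695e+01,  1.60769138e+00, -2.81191868e+01,
        1.24132921e-02,  9.56009579e-03, -2.83076240e-06]), 'eef_pos': array([0.23112013, 0.63356085, 0.23033152]), 'tool_rot': array([-8.81402070e-05,  1.73984213e-01,  9.84748015e-01, -9.12503721e-04]), 'contact_force': array([-0.67350805, -0.30792766, -0.73451405]), 'torque': array([-0.06146179,  0.00248091,  0.03892428]), 'gripper_width': 1.0021823448976221}
scene 53.856883357113986 317.81052504421746 235.41929379928712 [[-0.19082721  0.69020722 -0.6979964   1.2329301 ]
 [ 0.98154184  0.12498542 -0.14475584  0.13859626]
 [-0.01267215 -0.71273603 -0.70131788  0.79059442]
 [ 0.          0.          0.          1.        ]]
top 52.883720560726935 319.24159822033454 243.96823656678905 [[ 0.01365048 -0.98387025  0.17836198  0.38454004]
 [-0.99989951 -0.01411387 -0.00132934 -0.00317617]
 [ 0.00382527 -0.17832591 -0.98396404  1.04973367]
 [ 0.          0.          0.          1.        ]]
```

View pics/scene0.png

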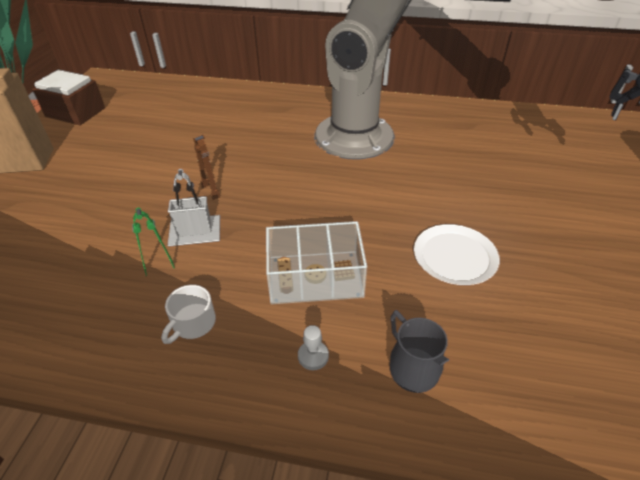

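View pics/top0.png

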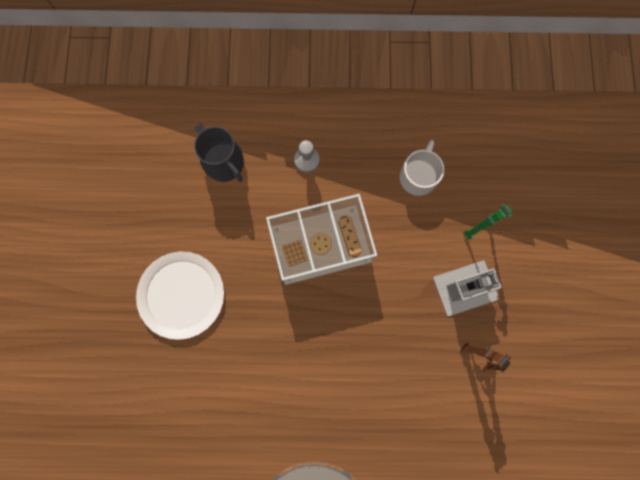

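The scene view shows the stainless tongs in the holder at about (183,200), with green and brown look-alikes at (150,240) and (205,165). The biscotto is in the bay nearest the cup: scene (286,272), top (350,237). The plate is at top (180,296). Next I'll zoom in and measure.

```bash
cat > h.py <<'E'
import numpy as np,cv2
def load(n):
    c=dict(np.load(n)); return c
def cloud(c):
    z=c["range_z"];H,W=z.shape;f=H/2/np.tan(np.radians(float(c["fovy"]))/2)
    u,v=np.meshgrid(np.arange(W),np.arange(H))
    P=np.stack([(u-c["cx"])/f*z,(v-c["cy"])/f*z,z],-1)
    return P@c["pose"][:3,:3].T+c["pose"][:3,3]
def proj(c,p):
    p=np.atleast_2d(p);f=240/np.tan(np.radians(float(c["fovy"]))/2)
    q=(p-c["pose"][:3,3])@c["pose"][:3,:3]
    return np.c_[q[:,0]/q[:,2]*f+c["cx"],q[:,1]/q[:,2]*f+c["cy"]]
E
python3 - <<'E'
from h import *
t=load("top0.npz");s=load("scene0.npz")
a=cv2.resize(t["pixels"][180:390,420:540],None,fx=5,fy=5,interpolation=3)[:,:,::-1][:600*2]
a=cv2.resize(t["pixels"][250:330,420:520],(750,600),interpolation=3)[:,:,::-1];cv2.imwrite("pics/a.png",a)
b=cv2.resize(s["pixels"][150:260,130:250],(650,600),interpolation=3)[:,:,::-1];cv2.imwrite("pics/b.png",b)
d=cv2.resize(t["pixels"][185:290,255:385],(740,600),interpolation=3)[:,:,::-1];cv2.imwrite("pics/d.png",d)
P=cloud(t);
for (u,v) in [(180,296),(350,237),(320,243),(294,252),(440,300),(480,285),(100,400),(340,255)]: print(u,v,P[v,u].round(4),t["range_z"][v,u])
E
```

```text
180 296 [0.4555 0.2932 0.0076] 1.0376813
350 237 [ 0.5872 -0.0711  0.0219] 1.0476085
320 243 [ 0.5737 -0.0062  0.0183] 1.0486615
294 252 [0.5531 0.0498 0.0181] 1.0450406
440 300 [ 0.4553 -0.2684 -0.0019] 1.0477536
480 285 [ 0.4745 -0.3074  0.1452] 0.90650094
100 400 [0.2381 0.4467 0.0028] 1.0034027
340 255 [ 0.5425 -0.0483  0.0522] 1.0098218
```

View pics/a.png

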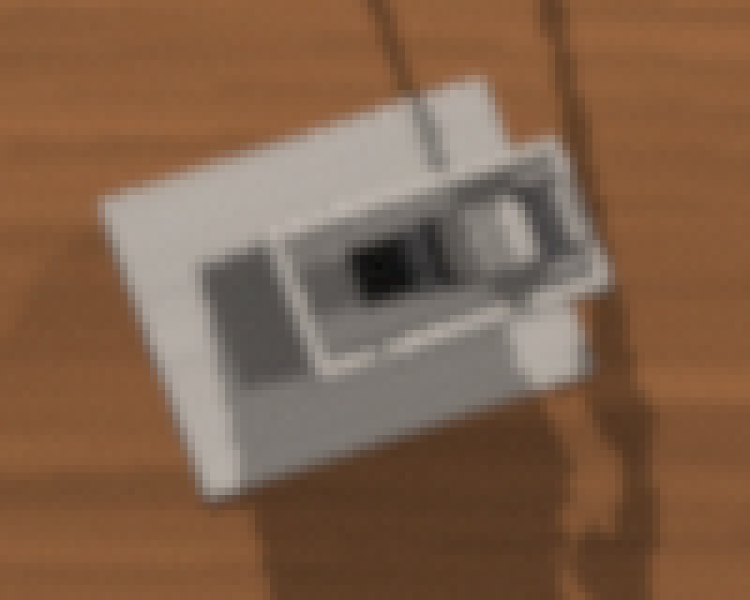

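View pics/b.png

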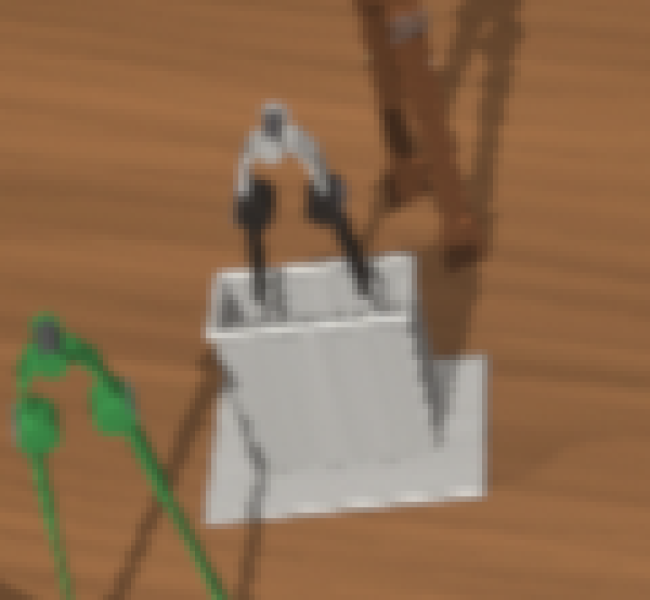

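View pics/d.png

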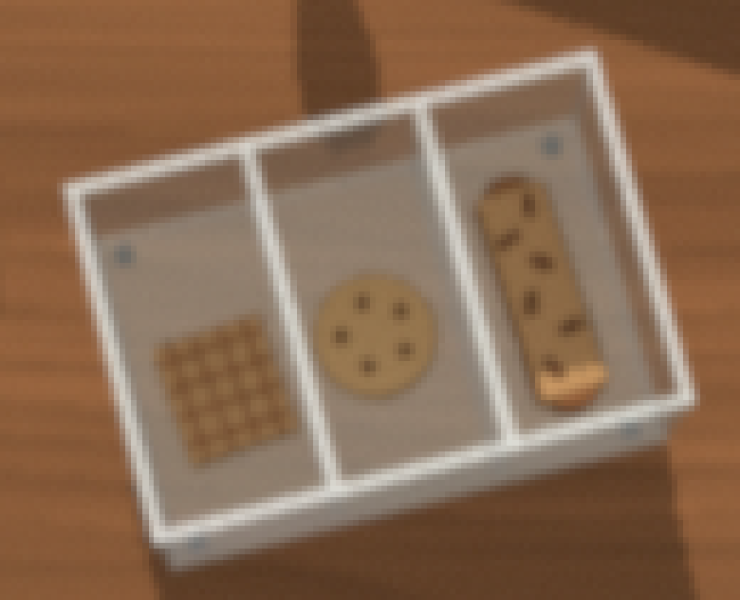

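```bash
cat > fit.py <<'E'
from h import *
from scipy.optimize import least_squares
t=load("top0.npz");s=load("scene0.npz")
def A(u,v): return (420+u/7.5-.5+.07,250+v/7.5-.5+.07)
def B(u,v): return (130+u/5.417-.4,150+v/5.4545-.4)
def D(u,v): return (255+u/5.692-.4,185+v/5.714-.4)
def fit(obs,x0):
    def T(p,l): c,n=np.cos(p[2]),np.sin(p[2]); return np.c_[p[0]+c*l[:,0]-n*l[:,1],p[1]+n*l[:,0]+c*l[:,1],l[:,2]]
    def r(p): return np.concatenate([ (proj(cam,T(p,np.array([o[0]])))-o[1]).ravel() for cam,L in obs for o in L])
    R=least_squares(r,x0,loss='soft_l1');return R.x,r(R.x).reshape(-1,2)
f=.004;R=.084
top=[((.019,.04,R),A(275,228)),((.019,-.04,R),A(560,140)),((-.019,-.04,R),A(610,285)),((-.019,.04,R),A(322,372)),
((.045,.06,f),A(103,200)),((.045,-.06,f),A(485,80)),((-.045,.06,f),A(212,497)),((-.045,-.06,f),A(590,385))]
sc=[((-.019,-.04,R),B(218,272)),((-.019,.04,R),B(415,255)),((.019,.04,R),B(415,318)),((.019,-.04,R),B(210,335)),
((.045,-.06,f),B(205,523)),((.045,.06,f),B(487,495)),((-.045,.06,f),B(487,357))]
for n,o in(("both",[(t,top),(s,sc)]),("top",[(t,top)]),("sc",[(s,sc)])):
    x,r=fit(o,[.47,-.3,.3]);print("holder",n,x.round(4),np.abs(r).mean().round(2)); 
    if n=="both":print(r.round(1).tolist())
R=.096
bt=[((.066,.098,R),D(68,187)),((.066,-.098,R),D(594,55)),((-.066,-.098,R),D(690,402)),((-.066,.098,R),D(160,543))]
x,r=fit([(t,bt)],[.57,0,.2]);print("bin",x.round(4),r.round(1).tolist())
# scene cam bin overlay
c,n=np.cos(x[2]),np.sin(x[2])
pts=np.array([[x[0]+c*a-n*b,x[1]+n*a+c*b,R] for a,b in((.066,.098),(.066,-.098),(-.066,-.098),(-.066,.098))]);print("bin rim in scene",proj(s,pts).round(0).tolist())
# biscotto
P=cloud(t);Q=cloud(s)
hsv=cv2.cvtColor(t["pixels"],cv2.COLOR_RGB2HSV)
for nm,C,box in(("t",P,None),("s",Q,None)):
    d=np.array([c,n]);rel=C[:,:,:2]-x[:2];bx=rel@d;by=rel@np.array([-n,c]);z=C[:,:,2]
    m=(np.abs(bx)<.055)&(np.abs(by+.064)<.026)&(z>.015)&(z<.03)
    q=np.c_[bx[m],by[m],z[m]];print(nm,m.sum(),q.min(0).round(4),q.max(0).round(4),q.mean(0).round(4))
    mm,(w,h),ang=cv2.minAreaRect(q[:,:2].astype(np.float32)*1000);print("bisc in bin frame",mm,w,h,ang)
# plate
m=(hsv[...,1]<40)&(hsv[...,2]>150);
m=m.astype(np.uint8);m[:, :120]=0;m[:,240:]=0;m[:245]=0;m[345:]=0
k=max(cv2.findContours(m,0,1)[0],key=cv2.contourArea);(e,ax,an)=cv2.fitEllipse(k);print("plate px",e,ax)
ff=240/np.tan(np.radians(float(t["fovy"]))/2);ray=t["pose"][:3,:3]@np.array([(e[0]-t["cx"])/ff,(e[1]-t["cy"])/ff,1]);o=t["pose"][:3,3]
print("plate",(o+ray*(.014-o[2])/ray[2]).round(4))
hs=cv2.cvtColor(s["pixels"],cv2.COLOR_RGB2HSV)
m=((hs[...,1]<40)&(hs[...,2]>150)).astype(np.uint8);m[:215]=0;m[290:]=0;m[:,:405]=0;m[:,510:]=0
k=max(cv2.findContours(m,0,1)[0],key=cv2.contourArea);(e,ax,an)=cv2.fitEllipse(k)
ff=240/np.tan(np.radians(float(s["fovy"]))/2);ray=s["pose"][:3,:3]@np.array([(e[0]-s["cx"])/ff,(e[1]-s["cy"])/ff,1]);o=s["pose"][:3,3]
print("plate sc",e,ax,(o+ray*(.014-o[2])/ray[2]).round(4))
E
python3 fit.py
python3 - <<'E'
from h import *
# tongs points
for n in("top0","scene0"):
    c=load(n+".npz");C=cloud(c);z=C[:,:,2]
    m=(np.hypot(C[:,:,0]-.475,C[:,:,1]+.3)<.15)&(z>.1)&(z<.2)
    vs,us=np.where(m)
    print(n,m.sum())
    hsv=cv2.cvtColor(c["pixels"],cv2.COLOR_RGB2HSV)
    for v,u in zip(vs,us): print(u,v,C[v,u].round(3).tolist(),c["pixels"][v,u].tolist())
E
```

```text
holder both [ 0.482  -0.3234  0.3101] 0.67
[[-0.5, 1.1], [-1.2, 1.3], [-1.2, -0.1], [-0.3, 0.0], [-0.6, -0.1], [0.1, -0.0], [-1.3, 0.2], [0.7, -1.3], [0.1, 0.6], [-1.4, 0.8], [-2.2, -0.1], [-0.1, -0.1], [-1.0, -0.9], [-1.4, -0.5], [-0.3, -0.5]]
holder top [ 0.4823 -0.3247  0.3062] 0.52
holder sc [ 0.4824 -0.3212  0.3242] 0.57
bin [ 0.5736 -0.0082  0.2713] [[-0.4, -0.1], [0.3, -0.7], [1.1, 0.2], [-0.8, 0.4]]
bin rim in scene [[365.0, 267.0], [265.0, 274.0], [265.0, 227.0], [356.0, 221.0]]
t 538 [-0.0465 -0.0812  0.0151] [ 0.0467 -0.0499  0.0294] [-0.0007 -0.0648  0.0236]
bisc in bin frame (0.14026260375976562, -65.46827697753906) 93.20658111572266 28.74999237060547 2.2860491275787354
s 179 [-0.0468 -0.0792  0.0183] [-0.0004 -0.0507  0.0269] [-0.0215 -0.065   0.0237]
bisc in bin frame (-23.518335342407227, -65.03509521484375) 45.37540817260742 28.018815994262695 4.957855701446533
plate px (179.62594604492188, 295.47772216796875) (83.34378814697266, 87.8008804321289)
plate [0.4561 0.2923 0.014 ]
plate sc (456.1081848144531, 254.04368591308594) (57.356685638427734, 85.59490203857422) [0.
[... 28231 characters left out ...]
0.333, 0.113] [58, 109, 57]
157 232 [0.601, -0.337, 0.105] [73, 94, 52]
155 233 [0.612, -0.334, 0.113] [89, 115, 63]
156 233 [0.612, -0.332, 0.113] [64, 117, 61]
157 233 [0.605, -0.334, 0.106] [60, 102, 54]
155 234 [0.611, -0.335, 0.11] [112, 110, 64]
156 234 [0.611, -0.333, 0.11] [80, 118, 63]
157 234 [0.609, -0.332, 0.108] [58, 108, 57]
156 235 [0.61, -0.334, 0.106] [95, 116, 65]
157 235 [0.609, -0.333, 0.105] [66, 115, 61]
158 235 [0.607, -0.332, 0.103] [60, 100, 54]
156 236 [0.612, -0.334, 0.105] [115, 110, 65]
157 236 [0.609, -0.334, 0.101] [83, 118, 64]
158 236 [0.611, -0.33, 0.104] [60, 109, 58]
157 237 [0.611, -0.333, 0.101] [102, 118, 66]
158 237 [0.611, -0.331, 0.102] [69, 118, 62]
```

```bash
python3 - <<'E'
from h import *
import numpy as np
hx=np.array([.482,-.3234]);a=.31
ax=np.array([np.cos(a),np.sin(a)]);ay=np.array([-np.sin(a),np.cos(a)])
for n in("top0","scene0"):
    c=load(n+".npz");C=cloud(c);z=C[:,:,2];r=C[:,:,:2]-hx;X=r@ax*1000;Y=r@ay*1000
    for lo,hi in((.095,.12),(.125,.135),(.135,.15),(.15,.165),(.168,.18)):
        for sg in(-1,1):
            m=(abs(X)<25)&(Y*sg>0)&(abs(Y)<45)&(z>lo)&(z<hi)
            if m.sum()>3: print(n,lo,hi,sg,m.sum(),"X",np.percentile(X[m],[3,50,97]).round(1),"Y",np.percentile(Y[m],[3,50,97]).round(1))
    # others near
    print("near tall",[ (round(float(C[...,0][m].min()),3),round(float(C[...,1][m].max()),3)) for m in [(z>.1)&(z<.2)&(C[...,0]>.55)&(C[...,1]<-.25)]])
    m=(z>.1)&(z<.2)&(C[...,0]<.44)&(C[...,0]>.3)&(C[...,1]<-.2)&(C[...,1]>-.45)
    if m.sum(): print("brown",C[m].min(0).round(3),C[m].max(0).round(3))
E
```

```text
top0 0.095 0.12 1 46 X [-4.7  2.9 10.3] Y [20.7 22.1 24.3]
top0 0.125 0.135 1 6 X [-3.  -0.5  6.1] Y [20.9 21.4 22. ]
top0 0.135 0.15 1 58 X [-6.3  2.3 10.8] Y [15.4 19.5 22.7]
top0 0.15 0.165 -1 6 X [-2.9  1.7  7.8] Y [-12.8 -11.8 -10.6]
top0 0.15 0.165 1 48 X [-5.1  2.1  9.9] Y [11.  14.5 17.6]
top0 0.168 0.18 -1 24 X [-7.8  1.7 13.5] Y [-6.6 -2.4 -0.3]
top0 0.168 0.18 1 76 X [-9.3  1.8 13.7] Y [ 0.2  4.1 10.2]
near tall [(0.596, -0.332)]
brown [ 0.318 -0.355  0.101] [ 0.359 -0.314  0.176]
scene0 0.095 0.12 -1 28 X [-3.6  8.6 11.2] Y [-20.1 -16.6 -14.2]
scene0 0.095 0.12 1 33 X [-3.9  7.7 11.4] Y [19.6 23.  24.7]
scene0 0.125 0.135 -1 17 X [ 8.3 11.1 13.8] Y [-19.4 -13.   -7.2]
scene0 0.125 0.135 1 14 X [ 7.6 10.4 13.4] Y [12.1 17.1 22.3]
scene0 0.135 0.15 -1 52 X [-4.3  7.2 12.8] Y [-18.1 -10.4  -4.3]
scene0 0.135 0.15 1 58 X [-6.2  6.7 13.4] Y [ 9.8 18.3 24.3]
scene0 0.15 0.165 -1 11 X [-1.8  7.3 10.2] Y [-12.9 -11.8  -8.4]
scene0 0.15 0.165 1 25 X [-4.5  4.1 12.4] Y [11.6 15.6 18.1]
scene0 0.168 0.18 -1 13 X [-9.4  4.6 15. ] Y [-5.  -1.6 -0.1]
scene0 0.168 0.18 1 42 X [-9.1  3.8 13.9] Y [0.6 4.2 9.7]
near tall [(0.597, -0.33)]
brown [ 0.323 -0.357  0.1  ] [ 0.361 -0.314  0.173]
```

```bash
cat > plan.py <<'E'
import sys,json,numpy as np
from scipy.spatial.transform import Rotation as R
from station import bot
# usage: plan.py x y z yawdeg(tool y angle in world) [n]
def rot(yaw):
    a=np.radians(yaw);y=np.array([np.cos(a),np.sin(a),0]);z=np.array([0,0,-1.]);x=np.cross(y,z);return R.from_matrix(np.c_[x,y,z])
def main():
    o=bot.get_obs();p=o["eef_pos"];q=o["tool_rot"];r0=R.from_quat([q[1],q[2],q[3],q[0]])
    M=r0.as_matrix();print("t %.2f"%o["t"],"p",p.round(4),"yaw %.2f"%np.degrees(np.arctan2(M[1,1],M[0,1])),"tiltz",M[:2,2].round(4),"F",o["contact_force"].round(2),"w %.2f mm"%(o["gripper_width"]*85.4),"q",o["q"].round(2))
    A=[float(v) for v in sys.argv[1:]]
    for i in range(0,len(A)-3,4):
        x,y,z,yaw=A[i:i+4];
        s=M.T@(np.array([x,y,z])-p)/.4;w=(r0.inv()*rot(yaw)).as_rotvec()/2/np.pi
        print("->",s.round(4).tolist(),w.round(4).tolist(),"rows>=%.1f trans %.1f rot"%(np.linalg.norm(s)*8,np.linalg.norm(w)*360/8.59))
main()
E
python3 plan.py .36 .5 .26 20  .5 .2 .26 0 .4833 -.3203 .26 -71.95
```

```text
t 0.10 p [0.2312 0.6336 0.2304] yaw 69.96 tiltz [-0.0005 -0.0015] F [ 0.41  0.31 -1.08] w 85.27 mm q [-1.33  0.48  0.02  1.56 -0.01  1.11 -0.08]
-> [-0.4171, -0.2035, -0.0735] [-0.0002, 0.0001, 0.1388] rows>=3.8 trans 5.8 rot
-> [-1.0029, -0.7882, -0.0725] [-0.0002, 0.0002, 0.1943] rows>=10.2 trans 8.1 rot
-> [-1.4095, -2.0244, -0.0705] [-0.0001, 0.0003, 0.3942] rows>=19.7 trans 16.5 rot
```

play_rows:
  motion:
    - [[-0.07, -0.03, -0.02], [0, 0, 0.02]]
    - [[-0.17, -0.08, -0.04], [0, 0, 0.043]]
    - [[-0.27, -0.13, -0.06], [0, 0, 0.066]]
    - [[-0.37, -0.19, -0.07], [0, 0, 0.09]]
    - [[-0.47, -0.26, -0.07], [0, 0, 0.113]]
    - [[-0.57, -0.34, -0.07], [0, 0, 0.136]]
    - [[-0.67, -0.42, -0.07], [0, 0, 0.158]]
    - [[-0.76, -0.5, -0.07], [0, 0, 0.18]]
  fingers: 70

```text
t: 0.9
eef_pos: [0.4486, 0.3402, 0.2586]
tool_rot: [0.0, 0.677, 0.736, -0.001]
contact_force: [0.6, -0.1, 0.4]
gripper_width: 0.818
```

```bash
python3 plan.py .51 .2 .26 -20 .5 -.1 .26 -50  .4833 -.3203 .26 -71.95
```

```text
t 0.90 p [0.4486 0.3402 0.2586] yaw 4.83 tiltz [-0.0006 -0.0017] F [ 0.63 -0.08  0.43] w 69.84 mm q [-1.05  0.27  0.36  1.81 -0.11  1.07 -0.57]
-> [-0.3621, 0.1233, -0.003] [-0.0001, 0.0003, 0.069] rows>=3.1 trans 2.9 rot
-> [-1.1074, 0.0352, -0.0017] [0.0, 0.0003, 0.1523] rows>=8.9 trans 6.4 rot
-> [-1.6526, -0.0528, -0.0007] [0.0001, 0.0003, 0.2133] rows>=13.2 trans 8.9 rot
```

play_rows:
  motion:
    - [[-0.12, 0.03, 0], [0, 0, 0.022]]
    - [[-0.24, 0.06, 0], [0, 0, 0.043]]
    - [[-0.36, 0.09, 0], [0, 0, 0.064]]
    - [[-0.48, 0.1, 0], [0, 0, 0.085]]
    - [[-0.6, 0.1, 0], [0, 0, 0.105]]
    - [[-0.72, 0.09, 0], [0, 0, 0.125]]
    - [[-0.84, 0.08, 0], [0, 0, 0.14]]
    - [[-0.96, 0.06, 0], [0, 0, 0.155]]

```text
t: 1.7
eef_pos: [0.5046, -0.0422, 0.2592]
tool_rot: [0.001, 0.943, 0.332, -0.0]
contact_force: [1.3, -0.1, -0.4]
gripper_width: 0.82
```

```bash
python3 plan.py .4833 -.3203 .24 -71.95
```

```text
t 1.70 p [ 0.5046 -0.0422  0.2592] yaw -51.18 tiltz [-0.0004 -0.0016] F [ 1.32 -0.08 -0.45] w 70.05 mm q [-0.67  0.19  0.73  1.96 -0.15  1.05 -0.77]
-> [-0.4773, 0.5081, 0.0491] [0.0002, 0.0002, 0.0577] rows>=5.6 trans 2.4 rot
```

play_rows:
  motion:
    - [[-0.08, 0.085, 0.01], [0, 0, 0.01]]
    - [[-0.16, 0.17, 0.02], [0, 0, 0.02]]
    - [[-0.24, 0.255, 0.03], [0, 0, 0.03]]
    - [[-0.32, 0.34, 0.04], [0, 0, 0.04]]
    - [[-0.4, 0.425, 0.045], [0, 0, 0.05]]
    - [[-0.477, 0.508, 0.049], [0, 0, 0.0577]]
    - [[-0.477, 0.508, 0.049], [0, 0, 0.0577]]
    - [[-0.477, 0.508, 0.049], [0, 0, 0.0577]]

```text
t: 2.5
eef_pos: [0.4824, -0.3215, 0.2396]
tool_rot: [0.001, 0.988, 0.155, -0.001]
contact_force: [-0.7, 1.0, -0.4]
gripper_width: 0.824
```

```bash
python3 plan.py .4833 -.3203 .115 -71.95;python3 - <<'E'
from station import bot
import cv2,numpy as np
c=bot.read_camera("scene");cv2.imwrite("pics/s1.png",cv2.resize(c["pixels"][60:280,80:320],None,fx=2.5,fy=2.5)[:,:,::-1])
E
```

```text
t 2.50 p [ 0.4824 -0.3215  0.2396] yaw -72.11 tiltz [-0.0016 -0.0018] F [-0.71  0.99 -0.38] w 70.35 mm q [-0.16  0.41  0.85  1.82 -0.34  1.07 -0.45]
-> [0.0036, -0.0024, 0.3115] [0.0002, 0.0003, -0.0005] rows>=2.5 trans 0.0 rot
```

View pics/s1.png

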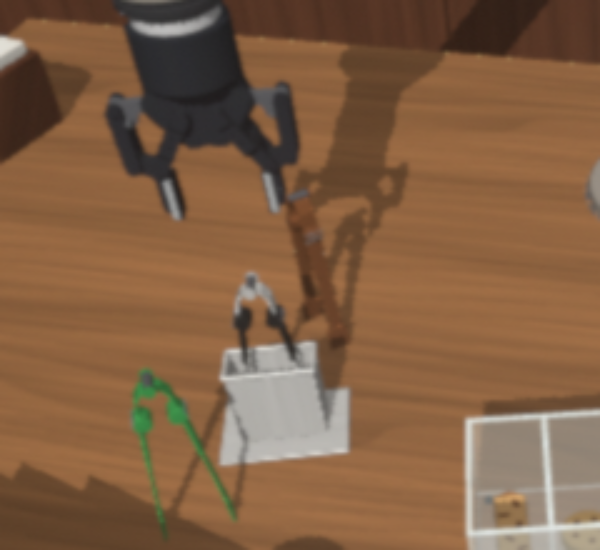

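The open gripper is above the stainless tongs, whose pivot is at crop (251,280). I'll descend now.

play_rows:
  motion:
    - [[0.001, -0.001, 0.06], [0, 0, 0]]
    - [[0.002, -0.001, 0.12], [0, 0, 0]]
    - [[0.0036, -0.0024, 0.18], [0, 0, -0.0005]]
    - [[0.0036, -0.0024, 0.23], [0, 0, -0.0005]]
    - [[0.0036, -0.0024, 0.27], [0, 0, -0.0005]]
    - [[0.0036, -0.0024, 0.295], [0, 0, -0.0005]]
    - [[0.0036, -0.0024, 0.3115], [0, 0, -0.0005]]
    - [[0.0036, -0.0024, 0.3115], [0, 0, -0.0005]]

```text
t: 3.35
eef_pos: [0.4841, -0.3182, 0.1145]
tool_rot: [0.0, 0.987, 0.159, -0.001]
contact_force: [-0.3, -0.3, -0.6]
gripper_width: 0.818
```

```bash
python3 plan.py .4833 -.3203 .115 -71.95;python3 - <<'E'
from station import bot
import cv2,numpy as np
c=bot.read_camera("scene");a=c["pixels"][110:260,110:270]
d=bot.read_camera("top");b=d["pixels"][200:350,400:560]
cv2.imwrite("pics/s2.png",np.hstack([cv2.resize(a,(400,375)),cv2.resize(b,(400,375))])[:,:,::-1])
E
```

```text
t 3.35 p [ 0.4841 -0.3182  0.1145] yaw -71.74 tiltz [-0.0018 -0.0005] F [-0.28 -0.31 -0.62] w 69.90 mm q [-0.06  0.56  0.73  1.93 -0.49  0.84 -0.33]
-> [-0.0035, 0.0044, -0.0011] [-0.0, 0.0003, 0.0006] rows>=0.0 trans 0.0 rot
```

View pics/s2.png

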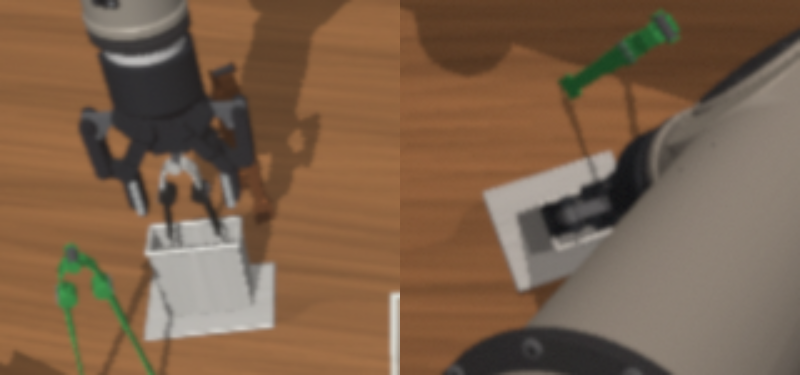

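The two black grips sit between the fingers, left crop (168,195) and (202,195). I'll close to 40.

play_rows:
  motion:
    - [[-0.0035, 0.004, 0], [0, 0, 0]]
    - [[-0.0035, 0.004, 0], [0, 0, 0]]
    - [[-0.0035, 0.004, 0], [0, 0, 0]]
    - [[-0.0035, 0.004, 0], [0, 0, 0]]
    - [[-0.0035, 0.004, 0], [0, 0, 0]]
    - [[-0.0035, 0.004, 0], [0, 0, 0]]
    - [[-0.0035, 0.004, 0], [0, 0, 0]]
    - [[-0.0035, 0.004, 0], [0, 0, 0]]
  fingers: 40
  grip_force: 30

```text
t: 4.25
eef_pos: [0.4844, -0.3216, 0.1165]
tool_rot: [0.001, 0.987, 0.158, 0.001]
contact_force: [0.6, -0.5, 5.8]
gripper_width: 0.471
```

```bash
python3 plan.py .4833 -.3203 .225 -71.95;python3 - <<'E'
from station import bot
import cv2,numpy as np
c=bot.read_camera("scene");a=c["pixels"][140:240,130:230]
cv2.imwrite("pics/s3.png",cv2.resize(a,(600,600),interpolation=3)[:,:,::-1])
E
```

```text
t 4.25 p [ 0.4844 -0.3216  0.1165] yaw -71.79 tiltz [ 0.0015 -0.0026] F [ 0.59 -0.51  5.78] w 40.23 mm q [-0.06  0.56  0.73  1.92 -0.49  0.84 -0.32]
-> [-0.0013, -0.0032, -0.2714] [0.0005, -0.0001, 0.0005] rows>=2.2 trans 0.0 rot
```

View pics/s3.png

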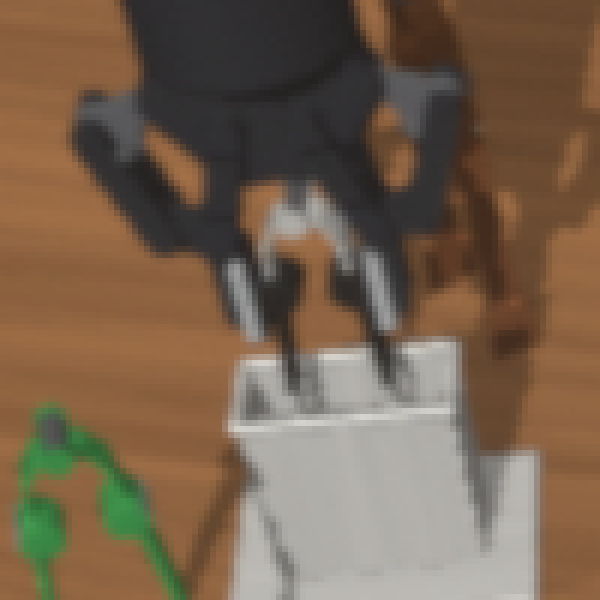

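The pads are on both grips, crop (285,285) and (345,285), with the tongs upright. I'll lift.

play_rows:
  motion:
    - [[-0.001, -0.002, -0.02], [0, 0, 0]]
    - [[-0.0013, -0.003, -0.05], [0, 0, 0]]
    - [[-0.0013, -0.003, -0.1], [0, 0, 0]]
    - [[-0.0013, -0.003, -0.16], [0, 0, 0]]
    - [[-0.0013, -0.003, -0.22], [0, 0, 0]]
    - [[-0.0013, -0.003, -0.28], [0, 0, 0]]
    - [[-0.0013, -0.003, -0.3], [0, 0, 0]]
    - [[-0.0013, -0.003, -0.3], [0, 0, 0]]

```text
t: 5.1
eef_pos: [0.4837, -0.3205, 0.2377]
tool_rot: [0.002, 0.987, 0.158, 0.002]
contact_force: [-0.3, 0.3, -0.7]
gripper_width: 0.472
```

```bash
cat > snap.py <<'E'
from station import bot
import cv2,numpy as np,sys
n=sys.argv[1];cam=sys.argv[2];u0,v0,u1,v1=map(int,sys.argv[3:7])
c=bot.read_camera(cam);np.savez(n+".npz",**c);a=c["pixels"][v0:v1,u0:u1];f=min(800/(u1-u0),600/(v1-v0))
cv2.imwrite(f"pics/{n}.png",cv2.resize(a,None,fx=f,fy=f,interpolation=3)[:,:,::-1]);print(f)
E
python3 plan.py .4833 -.3203 .225 -71.95; python3 snap.py s4 scene 110 60 270 240
```

```text
t 5.10 p [ 0.4837 -0.3205  0.2377] yaw -71.78 tiltz [ 0.0037 -0.003 ] F [-0.33  0.31 -0.68] w 40.29 mm q [-0.17  0.41  0.85  1.83 -0.35  1.06 -0.44]
-> [-0.0009, -0.0011, 0.0316] [0.0006, -0.0004, 0.0005] rows>=0.3 trans 0.0 rot
3.3333333333333335
```

View pics/s4.png

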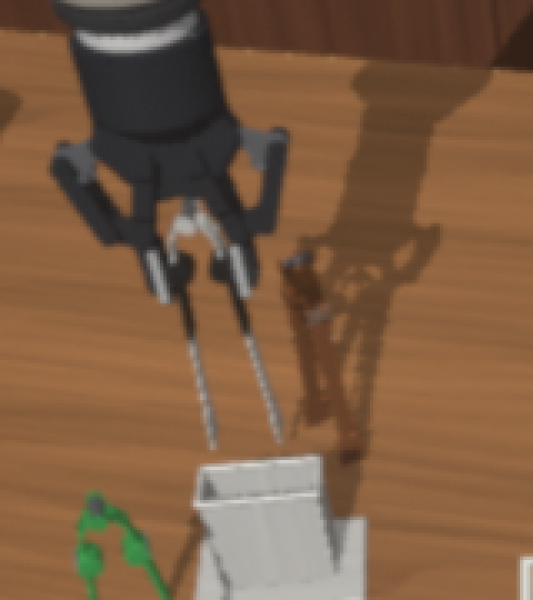

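```bash
cat > tips.py <<'E'
from h import *
from station import bot
from scipy.spatial.transform import Rotation as R
import sys
o=bot.get_obs();q=o["tool_rot"];M=R.from_quat([q[1],q[2],q[3],q[0]]).as_matrix();p=o["eef_pos"]
for n in sys.argv[1:]:
    c=load(n+".npz");C=(cloud(c)-p)@M*1000
    C=C[c["range_z"]>0]
    for lo,hi in((-45,-30),(-25,-10),(30,50),(50,70),(70,90),(90,100),(100,110),(110,120)):
        for s in(-1,1):
            m=(abs(C[:,0])<20)&(C[:,1]*s>0)&(abs(C[:,1])<40)&(C[:,2]>lo)&(C[:,2]<hi)
            if m.sum()>2:print(n,lo,s,m.sum(),"x",np.percentile(C[m,0],[5,50,95]).round(1),"y",np.percentile(C[m,1],[5,50,95]).round(1),"z",C[m,2].min().round(1),C[m,2].max().round(1))
E
python3 tips.py s4
```

```text
s4 -45 -1 72 x [-3.5  8.4 13.8] y [-32.3 -22.8 -11.8] z -44.9 -30.0
s4 -45 1 78 x [-5.9  7.8 13.2] y [13.9 23.  33.9] z -45.0 -30.2
s4 -25 -1 82 x [ 5.2  9.1 13.1] y [-32.1 -20.8  -6.4] z -24.9 -10.1
s4 -25 1 95 x [-4.6  8.8 12.9] y [ 6.5 21.5 33.2] z -24.9 -10.6
s4 30 -1 21 x [-4.4  4.5  8.1] y [-18.8 -17.7 -15.8] z 30.7 50.0
s4 30 1 21 x [-5.3  4.4  7.4] y [17.8 18.6 20.4] z 31.8 49.9
s4 50 -1 19 x [-3.   5.1  7.4] y [-19.7 -18.8 -17.2] z 50.6 70.0
s4 50 1 15 x [-4.4  5.8  7.8] y [19.  19.6 21.5] z 51.3 68.0
s4 70 -1 19 x [-5.1  5.2  9.7] y [-20.8 -20.2 -18.8] z 70.1 89.3
s4 70 1 23 x [-5.6  4.8  9.9] y [19.9 20.7 22.8] z 70.0 89.5
s4 90 -1 13 x [-8.7  2.5 11.2] y [-21.8 -21.  -19.4] z 90.5 98.5
s4 90 1 12 x [-9.2  3.1 11.7] y [20.6 21.3 23. ] z 90.2 99.8
s4 100 -1 13 x [-8.1  2.7 12.7] y [-22.  -21.2 -20.2] z 100.6 109.6
s4 100 1 13 x [-9.8  4.6 12.3] y [21.4 21.9 22.9] z 100.2 109.3
```

```bash
python3 - <<'E'
from h import *
for n in("top0",):
    c=load(n+".npz");C=cloud(c);a=.2713;x0=np.array([.5736,-.0082]);d=np.array([np.cos(a),np.sin(a)]);e=np.array([-d[1],d[0]])
    r=C[...,:2]-x0;X=r@d*1000;Y=r@e*1000;z=C[...,2]
    m=(abs(X)<55)&(abs(Y+64)<26)&(z>.0195)&(z<.029)
    for lo in range(-45,45,10):
        k=m&(X>lo)&(X<lo+10);print(lo+5,k.sum(),Y[k].min().round(1),Y[k].max().round(1),((Y[k].min()+Y[k].max())/2).round(1),Y[k].mean().round(1),z[k].mean().round(4))
    k=m&(abs(X)<35);print(np.degrees(np.arctan(np.polyfit(X[k],Y[k],1)[0])), np.polyfit(X[k],Y[k],1),X[m].min(),X[m].max())
E
```

```text
-40 51 -80.4 -52.6 -66.5 -66.6 0.0231
-30 59 -80.3 -52.7 -66.5 -66.2 0.0239
-20 62 -80.1 -51.9 -66.0 -65.4 0.024
-10 60 -80.1 -51.7 -65.9 -65.9 0.0239
0 56 -79.1 -51.7 -65.4 -64.8 0.0242
10 57 -78.1 -51.1 -64.6 -64.3 0.0239
20 58 -78.5 -50.5 -64.5 -64.7 0.0236
30 59 -77.9 -49.9 -63.9 -63.7 0.0238
40 46 -77.5 -50.5 -64.0 -63.6 0.0233
2.1973398876931802 [ 3.83696288e-02 -6.50003353e+01] -45.48943555858362 46.78869177765832
```

```bash
python3 plan.py .590 -.0708 .26 -72.35
```

```text
t 5.15 p [ 0.4832 -0.32    0.2364] yaw -71.77 tiltz [ 0.0018 -0.0022] F [ 0.67  0.16 -1.43] w 40.12 mm q [-0.17  0.41  0.85  1.83 -0.35  1.06 -0.44]
-> [0.4484, -0.5081, -0.0599] [0.0004, -0.0002, 0.0016] rows>=5.4 trans 0.1 rot
```

play_rows:
  motion:
    - [[0.03, -0.03, -0.03], [0, 0, 0]]
    - [[0.1, -0.11, -0.05], [0, 0, 0]]
    - [[0.18, -0.2, -0.06], [0, 0, 0]]
    - [[0.26, -0.3, -0.06], [0, 0, 0.001]]
    - [[0.34, -0.39, -0.06], [0, 0, 0.0016]]
    - [[0.4, -0.45, -0.06], [0, 0, 0.0016]]
    - [[0.44, -0.49, -0.06], [0, 0, 0.0016]]
    - [[0.4484, -0.508, -0.06], [0, 0, 0.0016]]

```text
t: 5.95
eef_pos: [0.5904, -0.0672, 0.2581]
tool_rot: [0.001, 0.988, 0.156, -0.001]
contact_force: [0.1, 0.4, -0.4]
gripper_width: 0.468
```

```bash
python3 plan.py .590 -.0708 .26 -72.35; python3 snap.py s5 scene 220 100 400 310;python3 tips.py s5
```

```text
t 5.95 p [ 0.5904 -0.0672  0.2581] yaw -72.07 tiltz [-0.0008 -0.0021] F [ 0.09  0.41 -0.43] w 39.98 mm q [-0.61  0.41  0.82  1.76 -0.33  1.11 -0.94]
-> [-0.0037, 0.0082, -0.0047] [0.0003, 0.0002, 0.0008] rows>=0.1 trans 0.0 rot
2.857142857142857
s5 -45 -1 72 x [-2.4  9.7 13.9] y [-35.  -23.9 -12.6] z -45.0 -30.7
s5 -45 1 70 x [-3.9  9.8 14.2] y [13.6 24.1 35.1] z -45.0 -30.2
s5 -25 -1 113 x [-1.6  9.1 12.9] y [-31.8 -18.1  -4.9] z -24.9 -10.1
s5 -25 1 112 x [-0.2  9.  13.3] y [ 6.2 20.4 32.2] z -24.9 -10.1
s5 30 -1 11 x [0.9 6.1 8.8] y [-19.  -18.3 -16.8] z 30.1 48.7
s5 30 1 6 x [5.7 6.9 7.9] y [18.1 18.6 19. ] z 35.3 46.0
s5 50 -1 10 x [2.5 7.1 8.2] y [-19.9 -19.2 -17.9] z 50.8 67.9
s5 50 1 14 x [5.3 7.3 8.3] y [18.2 19.4 20.6] z 50.1 68.0
s5 70 -1 12 x [3.8 7.3 9.4] y [-21.7 -20.5 -19.4] z 71.3 88.9
s5 70 1 10 x [-1.9  7.1  9.1] y [19.4 20.2 21.3] z 70.6 88.0
s5 90 -1 6 x [-5.5 11.4 11.8] y [-22.2 -21.  -20. ] z 90.2 98.9
s5 90 1 5 x [ 8.7 10.1 12.8] y [21.  21.4 21.6] z 90.3 96.8
s5 100 -1 6 x [10.3 11.1 12. ] y [-22.5 -21.5 -20.5] z 100.2 109.0
s5 100 1 5 x [ 9.9 11.4 12.2] y [20.3 21.9 22.3] z 100.6 106.7
```

View pics/s5.png

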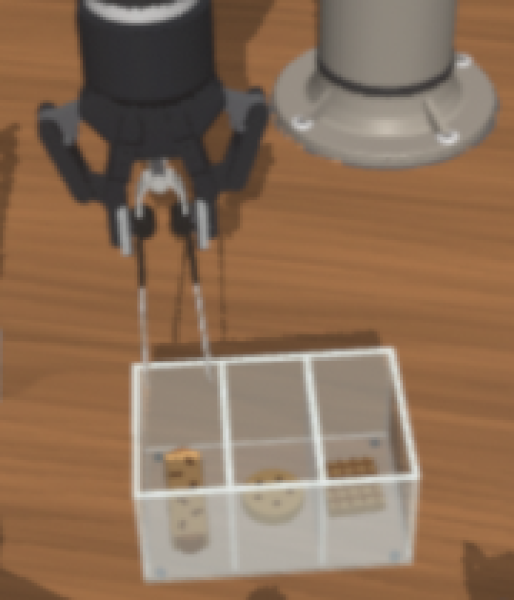

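The tongs hang upright over the biscotto's bay, tips at crop (147,360) and (208,375). I'll correct the few mm and go halfway down.

play_rows:
  motion:
    - [[-0.0037, 0.0082, -0.004], [0, 0, 0.0008]]
    - [[-0.0037, 0.0082, -0.004], [0, 0, 0.0008]]
    - [[-0.0037, 0.0082, 0.04], [0, 0, 0.0008]]
    - [[-0.0037, 0.0082, 0.08], [0, 0, 0.0008]]
    - [[-0.0037, 0.0082, 0.12], [0, 0, 0.0008]]
    - [[-0.0037, 0.0082, 0.16], [0, 0, 0.0008]]
    - [[-0.0037, 0.0082, 0.2], [0, 0, 0.0008]]
    - [[-0.0037, 0.0082, 0.22], [0, 0, 0.0008]]

```text
t: 6.8
eef_pos: [0.5884, -0.0714, 0.1682]
tool_rot: [0.001, 0.988, 0.153, -0.002]
contact_force: [-0.4, 0.1, -0.1]
gripper_width: 0.471
```

```bash
python3 plan.py .590 -.0708 .1185 -72.35; python3 snap.py s6 scene 240 150 380 310; python3 snap.py t6 top 260 160 420 290
```

```text
t 6.80 p [ 0.5884 -0.0714  0.1682] yaw -72.42 tiltz [-0.0035 -0.0021] F [-0.39  0.1  -0.07] w 40.20 mm q [-0.54  0.51  0.76  1.85 -0.42  0.95 -0.86]
-> [0.0047, -0.0003, 0.1243] [0.0001, 0.0006, -0.0002] rows>=1.0 trans 0.0 rot
3.75
4.615384615384615
```

View pics/s6.png

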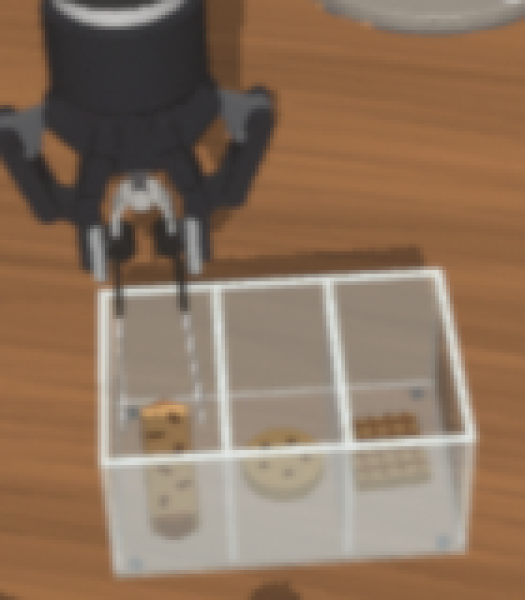

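View pics/t6.png

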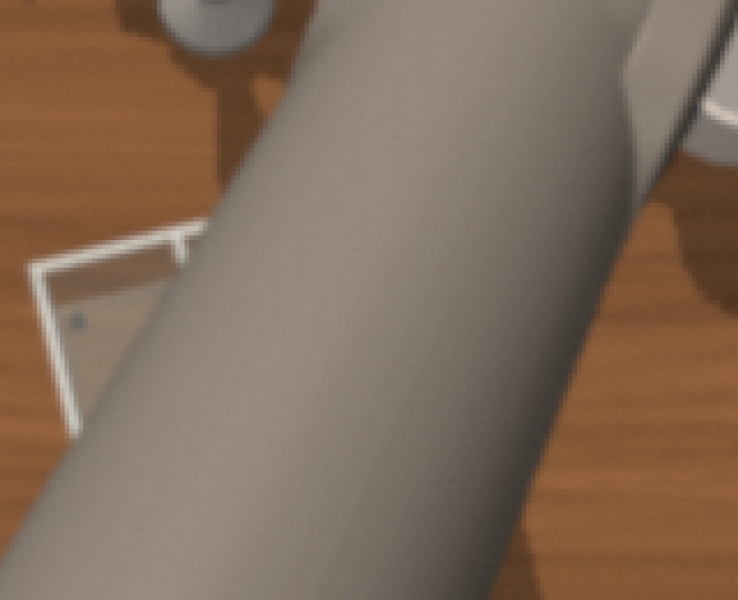

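In the scene view the paddles straddle the biscotto's line, crop (123,415) and (202,415), biscotto at (165,420); the arm hides the top view. I'll continue down.

play_rows:
  motion:
    - [[0.003, 0, 0.02], [0, 0, 0]]
    - [[0.0047, 0, 0.04], [0, 0.0005, 0]]
    - [[0.0047, 0, 0.06], [0, 0.0005, 0]]
    - [[0.0047, 0, 0.08], [0, 0.0005, 0]]
    - [[0.0047, 0, 0.1], [0, 0.0005, 0]]
    - [[0.0047, 0, 0.115], [0, 0.0005, 0]]
    - [[0.0047, 0, 0.1235], [0, 0.0005, 0]]
    - [[0.0047, 0, 0.1235], [0, 0.0005, 0]]

```text
t: 7.7
eef_pos: [0.5898, -0.071, 0.1189]
tool_rot: [0.001, 0.988, 0.153, -0.001]
contact_force: [-0.4, -0.4, -1.0]
gripper_width: 0.465
```

```bash
python3 plan.py .590 -.0708 .1185 -72.35; python3 snap.py s7 scene 240 180 360 300
```

```text
t 7.70 p [ 0.5898 -0.071   0.1189] yaw -72.42 tiltz [-0.0014 -0.0013] F [-0.44 -0.4  -1.02] w 39.74 mm q [-0.5   0.57  0.71  1.89 -0.48  0.86 -0.82]
-> [0.0005, -0.0003, 0.001] [0.0001, 0.0003, -0.0002] rows>=0.0 trans 0.0 rot
5.0
```

View pics/s7.png

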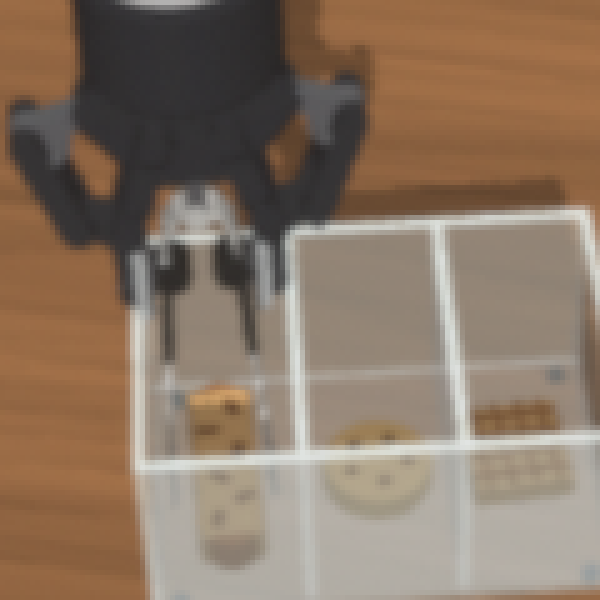

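The paddles are on both sides of the biscotto near the floor, crop (172,440) and (268,440). I'll close on it.

play_rows:
  motion:
    - [[0, 0, 0], [0, 0, 0]]
    - [[0, 0, 0], [0, 0, 0]]
    - [[0, 0, 0], [0, 0, 0]]
    - [[0, 0, 0], [0, 0, 0]]
    - [[0, 0, 0], [0, 0, 0]]
  fingers: 34
  grip_force: 30

```text
t: 8.25
eef_pos: [0.5903, -0.071, 0.1195]
tool_rot: [0.001, 0.988, 0.153, -0.0]
contact_force: [0.3, -0.2, 0.7]
gripper_width: 0.425
```

```bash
python3 plan.py .590 -.0708 .27 -72.35; python3 snap.py s8 scene 240 180 360 300
```

```text
t 8.25 p [ 0.5903 -0.071   0.1195] yaw -72.42 tiltz [-0.0004 -0.0013] F [ 0.32 -0.18  0.65] w 36.27 mm q [-0.5   0.57  0.71  1.89 -0.48  0.86 -0.82]
-> [-0.0007, -0.0004, -0.3762] [0.0002, 0.0001, -0.0002] rows>=3.0 trans 0.0 rot
5.0
```

View pics/s8.png

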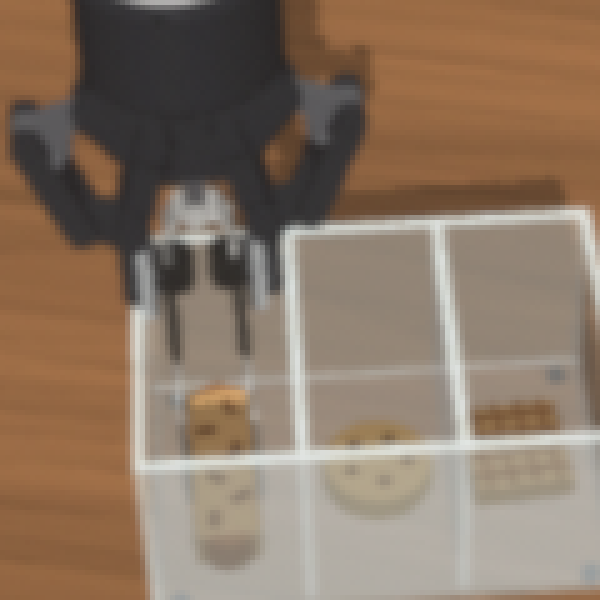

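The paddles have closed on the biscotto, with the fingers stalled at 36.3 mm. I'll lift straight up, slowly.

play_rows:
  motion:
    - [[0, 0, -0.01], [0, 0, 0]]
    - [[0, 0, -0.03], [0, 0, 0]]
    - [[0, 0, -0.06], [0, 0, 0]]
    - [[0, 0, -0.1], [0, 0, 0]]
    - [[0, 0, -0.14], [0, 0, 0]]
    - [[0, 0, -0.18], [0, 0, 0]]
    - [[0, 0, -0.22], [0, 0, 0]]
    - [[0, 0, -0.25], [0, 0, 0]]

```text
t: 9.1
eef_pos: [0.5907, -0.071, 0.2215]
tool_rot: [0.001, 0.988, 0.153, 0.001]
contact_force: [0.1, -0.2, -1.5]
gripper_width: 0.423
```

```bash
python3 plan.py .590 -.0708 .28 -72.35; python3 snap.py s9 scene 220 100 380 300
```

```text
t 9.10 p [ 0.5907 -0.071   0.2215] yaw -72.42 tiltz [ 0.0012 -0.0011] F [ 0.08 -0.17 -1.5 ] w 36.14 mm q [-0.58  0.45  0.8   1.8  -0.37  1.04 -0.91]
-> [-0.0014, -0.0009, -0.1463] [0.0002, -0.0001, -0.0002] rows>=1.2 trans 0.0 rot
3.0
```

View pics/s9.png

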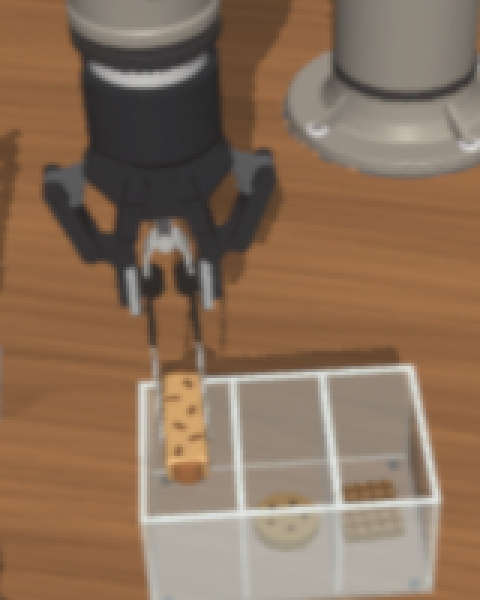

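The biscotto is up, held level between the paddles, crop (185,425). I'll raise it further.

play_rows:
  motion:
    - [[0, 0, -0.03], [0, 0, 0]]
    - [[-0.001, -0.001, -0.07], [0, 0, 0]]
    - [[-0.001, -0.001, -0.11], [0, 0, 0]]
    - [[-0.001, -0.001, -0.14], [0, 0, 0]]
    - [[-0.001, -0.001, -0.15], [0, 0, 0]]
    - [[-0.001, -0.001, -0.15], [0, 0, 0]]

```text
t: 9.75
eef_pos: [0.5911, -0.0709, 0.2835]
tool_rot: [0.001, 0.988, 0.153, 0.002]
contact_force: [-0.6, 0.4, -1.2]
gripper_width: 0.421
```

```bash
python3 plan.py .53 .11 .28 -55 .458 .293 .28 -30; python3 snap.py s10 scene 220 60 380 220;python3 - <<'E'
from h import *
from station import bot
from scipy.spatial.transform import Rotation as R
o=bot.get_obs();q=o["tool_rot"];M=R.from_quat([q[1],q[2],q[3],q[0]]).as_matrix();p=o["eef_pos"]
c=load("s10.npz");C=(cloud(c)-p)@M*1000
h=cv2.cvtColor(c["pixels"],cv2.COLOR_RGB2HSV)
m=(abs(C[...,0])<60)&(abs(C[...,1])<16)&(C[...,2]>70)&(C[...,2]<125)&(h[...,1]>80)
q=C[m];print(m.sum(),np.percentile(q,[2,50,98],axis=0).round(1).tolist())
for lo in range(-50,60,10):
    k=q[(q[:,0]>lo)&(q[:,0]<lo+10)]
    if len(k)>3:print(lo,len(k),k[:,1].min().round(1),k[:,1].max().round(1),"ztop",np.percentile(k[:,2],10).round(1),k[:,2].max().round(1))
E
```

```text
t 9.75 p [ 0.5911 -0.0709  0.2835] yaw -72.42 tiltz [ 0.0044 -0.0008] F [-0.58  0.39 -1.18] w 35.95 mm q [-0.62  0.38  0.84  1.74 -0.31  1.16 -0.95]
-> [-0.0091, -0.4774, 0.0078] [0.0004, -0.0006, -0.0484] rows>=3.8 trans 2.0 rot
-> [-0.0426, -0.9679, 0.0066] [0.0006, -0.0005, -0.1178] rows>=7.8 trans 4.9 rot
3.75
540 [[-37.8, -13.3, 93.0], [14.6, 0.1, 95.3], [49.0, 13.2, 110.2]]
-50 9 -7.7 6.2 ztop 95.5 97.7
-40 36 -13.2 12.4 ztop 94.1 96.3
-30 48 -12.8 12.7 ztop 93.6 98.0
-20 55 -13.8 13.3 ztop 93.7 99.5
-10 44 -13.2 11.6 ztop 93.4 97.0
0 50 -13.7 15.4 ztop 93.2 111.1
10 59 -14.2 12.7 ztop 93.6 100.4
20 51 -13.4 13.1 ztop 93.4 97.5
30 58 -12.7 13.7 ztop 93.5 98.9
40 130 -13.6 14.5 ztop 95.1 113.7
```

View pics/s10.png

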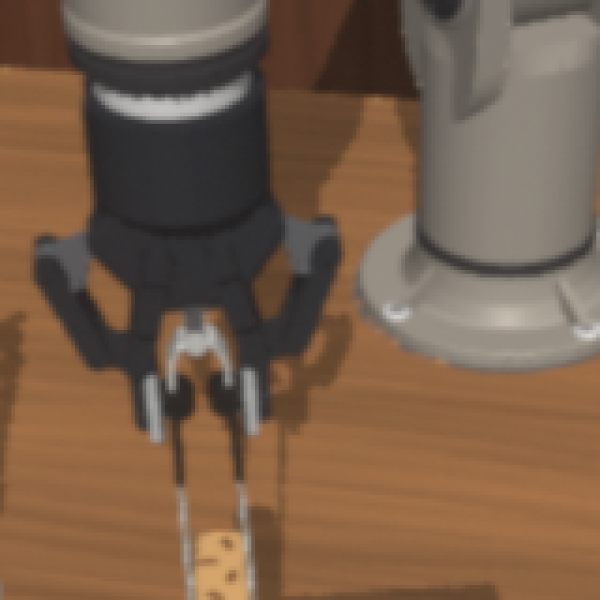

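```bash
python3 - <<'E'
from h import *
from scipy.optimize import least_squares
for n in("top0","scene0"):
    c=load(n+".npz");C=cloud(c);h=cv2.cvtColor(c["pixels"],cv2.COLOR_RGB2HSV)
    m=(np.hypot(C[...,0]-.458,C[...,1]-.293)<.12)&(h[...,1]<50)&(h[...,2]>120)
    m=cv2.morphologyEx(m.astype(np.uint8),cv2.MORPH_OPEN,np.ones((3,3)))
    k=max(cv2.findContours(m,0,1)[0],key=cv2.contourArea)[:,0]
    k=cv2.convexHull(k)[:,0]
    f=240/np.tan(np.radians(float(c["fovy"]))/2);d=np.c_[(k[:,0]-c["cx"])/f,(k[:,1]-c["cy"])/f,np.ones(len(k))]@c["pose"][:3,:3].T;o=c["pose"][:3,3]
    P=o+d*((.014-o[2])/d[:,2])[:,None]
    r=least_squares(lambda p:np.hypot(P[:,0]-p[0],P[:,1]-p[1])-p[2],[.458,.293,.094],loss='soft_l1',f_scale=.002).x
    print(n,r.round(4),len(k)); mm=(np.hypot(C[...,0]-.458,C[...,1]-.293)<.06);print("z face",np.median(C[mm][:,2]))
E
```

```text
top0 [0.4577 0.2924 0.0929] 44
z face 0.004735696333529327
scene0 [0.4575 0.2937 0.0936] 40
z face 0.004898728150114273
```

play_rows:
  motion:
    - [[0, -0.03, 0.005], [0, 0, -0.005]]
    - [[-0.003, -0.09, 0.007], [0, 0, -0.012]]
    - [[-0.005, -0.17, 0.007], [0, 0, -0.02]]
    - [[-0.008, -0.26, 0.007], [0, 0, -0.03]]
    - [[-0.01, -0.35, 0.007], [0, 0, -0.04]]
    - [[-0.012, -0.43, 0.007], [0, 0, -0.05]]
    - [[-0.015, -0.5, 0.007], [0, 0, -0.06]]
    - [[-0.018, -0.56, 0.007], [0, 0, -0.068]]

```text
t: 10.6
eef_pos: [0.5145, 0.143, 0.2787]
tool_rot: [0.001, 0.932, 0.362, 0.001]
contact_force: [0.2, -0.5, -2.5]
gripper_width: 0.421
```

```bash
python3 plan.py .458 .293 .28 -30
```

```text
t 10.60 p [0.5145 0.143  0.2787] yaw -47.59 tiltz [ 0.0016 -0.001 ] F [ 0.18 -0.52 -2.46] w 35.98 mm q [-0.99  0.23  0.71  1.87 -0.16  1.1  -1.04]
-> [0.1486, -0.3721, -0.0039] [0.0003, -0.0, -0.0489] rows>=3.2 trans 2.0 rot
```

play_rows:
  motion:
    - [[0.02, -0.06, 0], [0, 0, -0.008]]
    - [[0.05, -0.13, 0], [0, 0, -0.017]]
    - [[0.08, -0.2, 0], [0, 0, -0.026]]
    - [[0.11, -0.27, 0], [0, 0, -0.035]]
    - [[0.13, -0.33, 0.03], [0, 0, -0.043]]
    - [[0.145, -0.362, 0.07], [0, 0, -0.0489]]
    - [[0.1486, -0.372, 0.12], [0, 0, -0.0489]]
    - [[0.1486, -0.372, 0.17], [0, 0, -0.0489]]

```text
t: 11.4
eef_pos: [0.4564, 0.2942, 0.2083]
tool_rot: [0.001, 0.865, 0.502, -0.0]
contact_force: [0.6, -0.5, -0.7]
gripper_width: 0.423
```

```bash
python3 plan.py .4575 .293 .125 -30 .4575 .293 .121 -30;python3 snap.py s11 scene 370 100 530 300
```

```text
t 11.40 p [0.4564 0.2942 0.2083] yaw -29.76 tiltz [ 0.0003 -0.0019] F [ 0.57 -0.46 -0.67] w 36.10 mm q [-1.14  0.31  0.56  1.93 -0.2   0.96 -1.01]
-> [-0.0009, 0.0035, 0.2083] [0.0002, 0.0002, 0.0007] rows>=1.7 trans 0.0 rot
-> [-0.0009, 0.0035, 0.2183] [0.0002, 0.0002, 0.0007] rows>=1.7 trans 0.0 rot
3.0
```

View pics/s11.png

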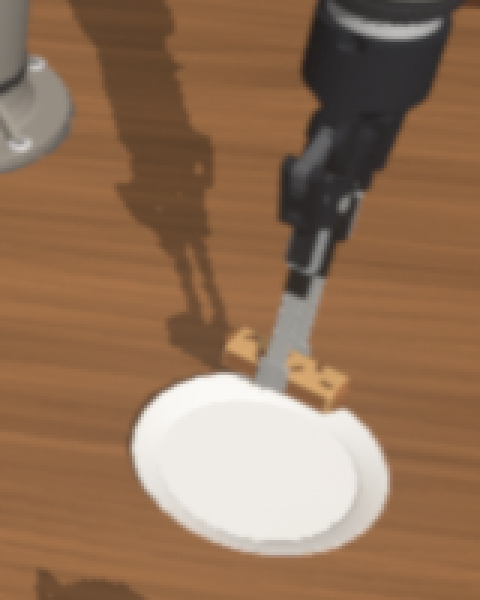

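The biscotto is level between the paddles above the plate, crop (290,365). I'll lower it gently.

play_rows:
  motion:
    - [[0, 0.002, 0.03], [0, 0, 0]]
    - [[-0.001, 0.0035, 0.07], [0, 0, 0]]
    - [[-0.001, 0.0035, 0.11], [0, 0, 0]]
    - [[-0.001, 0.0035, 0.145], [0, 0, 0]]
    - [[-0.001, 0.0035, 0.17], [0, 0, 0]]
    - [[-0.001, 0.0035, 0.19], [0, 0, 0]]
    - [[-0.001, 0.0035, 0.203], [0, 0, 0]]
    - [[-0.001, 0.0035, 0.207], [0, 0, 0]]

```text
t: 12.25
eef_pos: [0.4556, 0.2909, 0.122]
tool_rot: [0.002, 0.865, 0.501, -0.003]
contact_force: [-0.5, -0.0, -1.4]
gripper_width: 0.424
```

```bash
python3 plan.py .4575 .293 .121 -30 .4575 .293 .1185 -30;python3 snap.py s12 scene 370 160 530 300
```

```text
t 12.25 p [0.4556 0.2909 0.122 ] yaw -29.80 tiltz [-0.0035 -0.006 ] F [-0.51 -0.   -1.4 ] w 36.18 mm q [-1.08  0.43  0.5   2.   -0.29  0.79 -0.93]
-> [0.007, 0.0014, 0.0025] [-0.0, 0.0011, 0.0005] rows>=0.1 trans 0.1 rot
-> [0.007, 0.0014, 0.0087] [-0.0, 0.0011, 0.0005] rows>=0.1 trans 0.1 rot
4.285714285714286
```

View pics/s12.png

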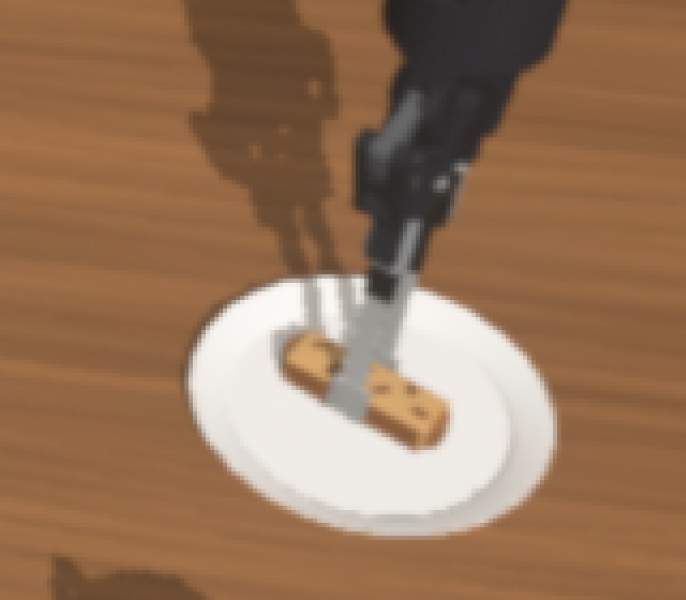

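It is in the middle of the plate and almost touching. I'll go down the last 3 mm, watching the force.

play_rows:
  motion:
    - [[0.003, 0.001, 0.002], [0, 0.001, 0]]
    - [[0.005, 0.001, 0.004], [0, 0.001, 0]]
    - [[0.005, 0.001, 0.006], [0, 0.001, 0]]
    - [[0.005, 0.001, 0.0075], [0, 0.001, 0]]
    - [[0.005, 0.001, 0.0075], [0, 0.001, 0]]

```text
t: 12.8
eef_pos: [0.4576, 0.293, 0.1199]
tool_rot: [-0.0, 0.865, 0.502, 0.001]
contact_force: [-1.3, 0.8, 4.7]
gripper_width: 0.422
```

```bash
python3 plan.py .4575 .293 .1185 -30
```

```text
t 12.80 p [0.4576 0.293  0.1199] yaw -29.80 tiltz [0.0009 0.001 ] F [-1.26  0.81  4.73] w 36.02 mm q [-1.08  0.44  0.5   2.   -0.29  0.77 -0.93]
-> [-0.0003, -0.0003, 0.0035] [0.0, -0.0002, 0.0006] rows>=0.0 trans 0.0 rot
```

It has touched (+4.7 N). I'll open to 40.5, which frees the biscotto while the spring still holds the tongs.

play_rows:
  motion:
    - [[0, 0, 0], [0, 0, 0]]
    - [[0, 0, 0], [0, 0, 0]]
    - [[0, 0, 0], [0, 0, 0]]
    - [[0, 0, 0], [0, 0, 0]]
    - [[0, 0, 0], [0, 0, 0]]
  fingers: 40.5

```text
t: 13.3
eef_pos: [0.4575, 0.293, 0.1198]
tool_rot: [-0.0, 0.865, 0.502, 0.0]
contact_force: [0.4, 0.1, -1.2]
gripper_width: 0.477
```

```bash
python3 plan.py .4575 .293 .24 -30;python3 snap.py s13 scene 370 160 530 300
```

```text
t 13.30 p [0.4575 0.293  0.1198] yaw -29.79 tiltz [0.0007 0.0007] F [ 0.37  0.09 -1.2 ] w 40.70 mm q [-1.08  0.44  0.5   2.   -0.29  0.77 -0.93]
-> [0.0004, 0.0, -0.3006] [0.0, -0.0001, 0.0006] rows>=2.4 trans 0.0 rot
4.285714285714286
```

View pics/s13.png

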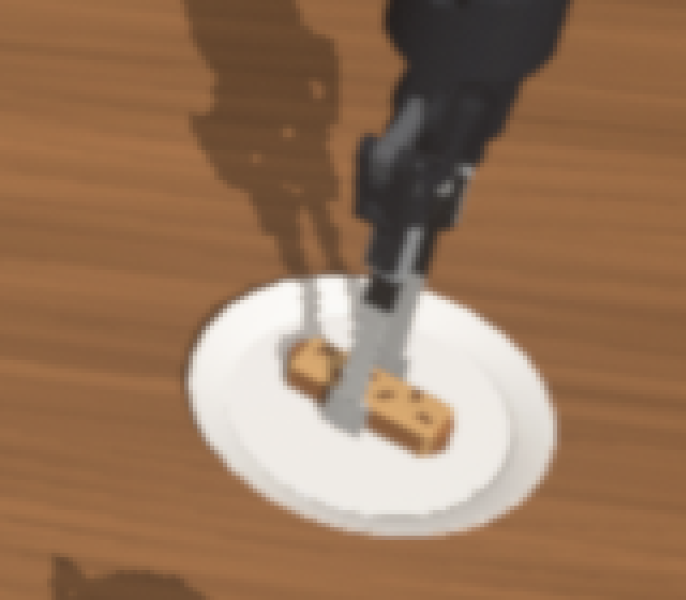

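Released: the near paddle at crop (345,405) now stands clear of the biscotto's side. I'll lift straight up.

play_rows:
  motion:
    - [[0, 0, -0.01], [0, 0, 0]]
    - [[0, 0, -0.03], [0, 0, 0]]
    - [[0, 0, -0.06], [0, 0, 0]]
    - [[0, 0, -0.11], [0, 0, 0]]
    - [[0, 0, -0.17], [0, 0, 0]]
    - [[0, 0, -0.24], [0, 0, 0]]
    - [[0, 0, -0.31], [0, 0, 0]]
    - [[0, 0, -0.35], [0, 0, 0]]

```text
t: 14.15
eef_pos: [0.4585, 0.2931, 0.2633]
tool_rot: [-0.001, 0.865, 0.501, 0.002]
contact_force: [0.9, 0.5, -0.7]
gripper_width: 0.469
```

```bash
python3 plan.py .5 .1 .27 -48 .5 -.1 .27 -60 .482 -.3234 .27 -72;python3 snap.py s14 scene 370 60 530 300
```

```text
t 14.15 p [0.4585 0.2931 0.2633] yaw -29.83 tiltz [0.0036 0.0036] F [ 0.89  0.47 -0.65] w 40.08 mm q [-1.16  0.25  0.58  1.87 -0.16  1.07 -1.04]
-> [-0.367, 0.3302, -0.0182] [0.0001, -0.0008, 0.0505] rows>=4.0 trans 2.1 rot
-> [-0.8008, 0.5789, -0.02] [-0.0, -0.0008, 0.0838] rows>=7.9 trans 3.5 rot
-> [-1.3077, 0.8177, -0.0222] [-0.0001, -0.0008, 0.1171] rows>=12.3 trans 4.9 rot
2.5
```

View pics/s14.png

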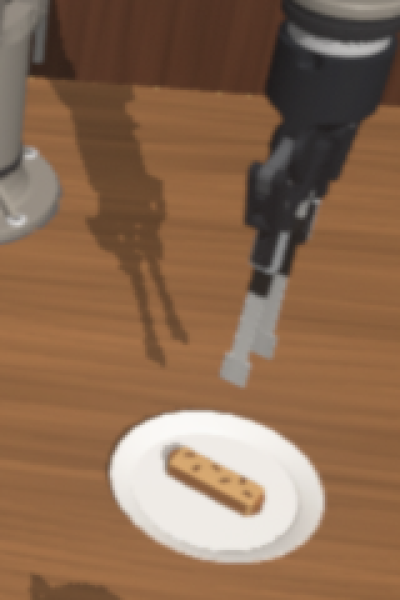

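The biscotto lies flat in the middle of the plate, crop (215,480), and the tongs are clear. I'll carry them back to the holder.

play_rows:
  motion:
    - [[-0.03, 0.03, -0.01], [0, 0, 0.006]]
    - [[-0.1, 0.09, -0.02], [0, 0, 0.014]]
    - [[-0.18, 0.16, -0.02], [0, 0, 0.025]]
    - [[-0.27, 0.24, -0.02], [0, 0, 0.037]]
    - [[-0.367, 0.32, -0.02], [0, 0, 0.05]]
    - [[-0.46, 0.39, -0.02], [0, 0, 0.058]]
    - [[-0.56, 0.45, -0.02], [0, 0, 0.066]]
    - [[-0.66, 0.51, -0.02], [0, 0, 0.074]]

```text
t: 15.0
eef_pos: [0.5038, -0.0403, 0.2711]
tool_rot: [-0.002, 0.958, 0.286, 0.003]
contact_force: [1.7, 0.1, -1.2]
gripper_width: 0.471
```

```bash
python3 plan.py  .482 -.3234 .26 -72
```

```text
t 15.00 p [ 0.5038 -0.0403  0.2711] yaw -56.78 tiltz [0.0049 0.0058] F [ 1.75  0.06 -1.15] w 40.23 mm q [-0.77  0.19  0.85  1.95 -0.17  1.07 -0.85]
-> [-0.4335, 0.5623, 0.0235] [-0.0005, -0.0011, 0.0423] rows>=5.7 trans 1.8 rot
```

play_rows:
  motion:
    - [[-0.07, 0.085, 0.01], [0, 0, 0.007]]
    - [[-0.14, 0.18, 0.02], [0, -0.001, 0.014]]
    - [[-0.21, 0.275, 0.02], [0, -0.001, 0.021]]
    - [[-0.28, 0.365, 0.02], [0, -0.001, 0.028]]
    - [[-0.34, 0.45, 0.02], [0, -0.001, 0.035]]
    - [[-0.4, 0.52, 0.02], [0, -0.001, 0.042]]
    - [[-0.43, 0.555, 0.02], [-0.0005, -0.001, 0.0423]]
    - [[-0.4335, 0.5623, 0.02], [-0.0005, -0.001, 0.0423]]

```text
t: 15.8
eef_pos: [0.479, -0.3273, 0.2613]
tool_rot: [0.001, 0.988, 0.153, -0.001]
contact_force: [0.3, 0.1, -0.4]
gripper_width: 0.475
```

play_rows:
  motion:
    - [[0, 0, 0], [0, 0, 0]]
    - [[0, 0, 0], [0, 0, 0]]
    - [[0, 0, 0], [0, 0, 0]]

```text
t: 16.1
eef_pos: [0.4792, -0.3262, 0.2612]
tool_rot: [0.0, 0.988, 0.153, -0.0]
contact_force: [-0.0, -0.3, -0.5]
gripper_width: 0.475
```

```bash
python3 snap.py s15 scene 110 60 270 240;python3 snap.py t15 top 400 200 560 350;python3 tips.py s15 ; python3 plan.py  .482 -.3234 .215 -72
```

```text
3.3333333333333335
4.0
s15 -45 -1 78 x [-4.7  8.3 12.6] y [-33.5 -23.3 -12.7] z -45.0 -30.0
s15 -45 1 76 x [-6.2  7.5 12.9] y [13.3 22.6 33.2] z -44.7 -30.3
s15 -25 -1 99 x [ 1.9  8.2 12.8] y [-32.9 -21.5  -6.8] z -25.0 -10.0
s15 -25 1 100 x [-3.9  7.8 12.8] y [ 5.8 20.3 32.8] z -24.7 -10.2
s15 30 -1 23 x [-5.2  3.4  8.9] y [-20.3 -19.2 -18. ] z 31.6 49.6
s15 30 1 19 x [-4.8  3.1  7.2] y [17.6 18.4 20.2] z 31.8 49.9
s15 50 -1 18 x [-4.8  2.9  7.6] y [-21.2 -20.2 -19. ] z 52.3 69.4
s15 50 1 21 x [-6.5  2.6  7.6] y [18.9 19.6 20.6] z 50.2 69.5
s15 70 -1 22 x [-4.7  4.4  8.3] y [-22.6 -21.5 -19.8] z 70.2 89.1
s15 70 1 19 x [-7.7  2.2  6.9] y [19.8 20.6 22. ] z 71.2 89.2
s15 90 -1 14 x [-8.3  5.5 11.5] y [-23.3 -22.7 -21.3] z 90.5 99.7
s15 90 1 14 x [-9.5  5.3 10.5] y [20.8 21.1 22.8] z 90.8 99.1
s15 100 -1 14 x [-10.8   1.5  11.8] y [-23.9 -23.2 -21.7] z 100.8 109.7
s15 100 1 15 x [-8.9  1.2 11.4] y [21.  21.7 22.9] z 100.8 109.9
t 16.20 p [ 0.4794 -0.3262  0.2612] yaw -72.35 tiltz [-0.0007 -0.0006] F [-0.51 -0.05 -1.32] w 40.76 mm q [-0.21  0.41  0.93  1.8  -0.36  1.12 -0.42]
-> [0.0083, -0.0047, 0.1156] [0.0001, 0.0001, -0.001] rows>=0.9 trans 0.0 rot
```

View pics/s15.png

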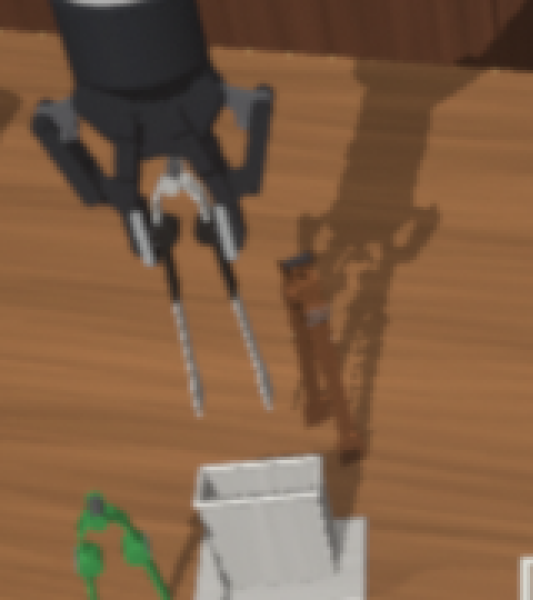

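View pics/t15.png

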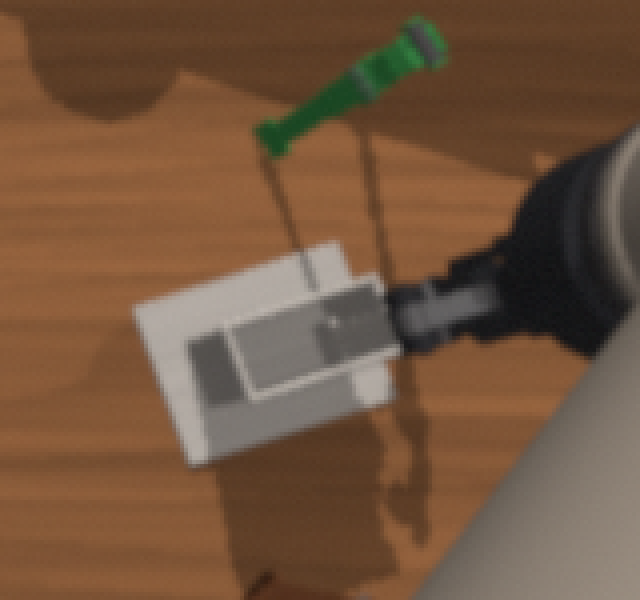

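Everything is hanging upright above the sleeve, with a small tip offset. I'll align and go down to just above the rim.

play_rows:
  motion:
    - [[0.004, -0.003, 0.02], [0, 0, 0]]
    - [[0.0075, -0.005, 0.05], [0, 0, 0]]
    - [[0.0075, -0.005, 0.08], [0, 0, 0]]
    - [[0.0075, -0.005, 0.1], [0, 0, 0]]
    - [[0.0075, -0.005, 0.11], [0, 0, 0]]
    - [[0.0075, -0.005, 0.11], [0, 0, 0]]

```text
t: 16.8
eef_pos: [0.4812, -0.3234, 0.2164]
tool_rot: [-0.0, 0.988, 0.153, -0.001]
contact_force: [1.0, 1.4, -0.3]
gripper_width: 0.47
```

```bash
python3 snap.py s16 scene 140 100 240 240;python3 plan.py  .482 -.3235 .15 -72.2 .482 -.3235 .119 -72.2
python3 - <<'E'
from h import *
c=load("s16.npz");C=cloud(c);hx=np.array([.482,-.3234]);a=.31
ax=np.array([np.cos(a),np.sin(a)]);ay=np.array([-np.sin(a),np.cos(a)])
r=C[...,:2]-hx;X=r@ax*1000;Y=r@ay*1000;z=C[...,2]
for s in(-1,1):
    m=(abs(X)<25)&(abs(Y)<50)&(Y*s>0)&(z>.1)&(z<.125);print(m.sum(),np.percentile(X[m],[5,50,95]).round(1),np.percentile(Y[m],[5,50,95]).round(1),z[m].min())
E
```

```text
4.285714285714286
t 16.85 p [ 0.4815 -0.3236  0.2171] yaw -72.38 tiltz [-0.0012 -0.0007] F [ 0.18 -0.14 -0.8 ] w 40.50 mm q [-0.18  0.46  0.89  1.84 -0.41  1.04 -0.39]
-> [0.0015, 0.0, 0.1676] [0.0, 0.0002, -0.0005] rows>=1.3 trans 0.0 rot
-> [0.0016, 0.0, 0.2451] [0.0, 0.0002, -0.0005] rows>=2.0 trans 0.0 rot
24 [-8.3  1.9 10.7] [-23.3 -21.3 -20.5] 0.10449102662802912
23 [-9.9  5.5 11.8] [22.1 23.3 24. ] 0.10763301754862953
```

View pics/s16.png

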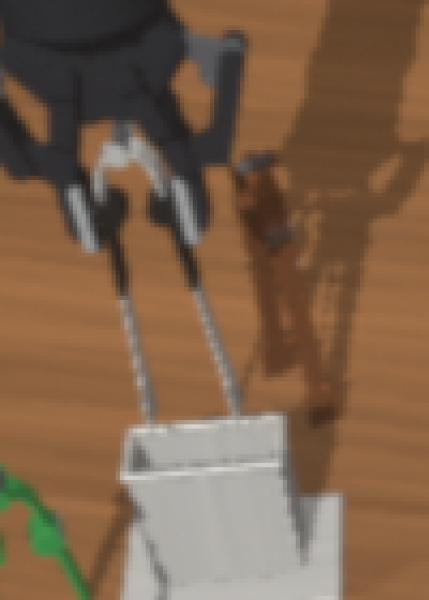

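The tips, crop (150,415) and (235,410), are centred over the sleeve to about 1 mm in X and Y. I'll go down.

play_rows:
  motion:
    - [[0, 0, 0.03], [0, 0, 0]]
    - [[0, 0, 0.07], [0, 0, 0]]
    - [[0, 0, 0.11], [0, 0, 0]]
    - [[0, 0, 0.15], [0, 0, 0]]
    - [[0, 0, 0.19], [0, 0, 0]]
    - [[0, 0, 0.22], [0, 0, 0]]
    - [[0, 0, 0.24], [0, 0, 0]]
    - [[0, 0, 0.243], [0, 0, 0]]

```text
t: 17.65
eef_pos: [0.4809, -0.3235, 0.1188]
tool_rot: [-0.0, 0.988, 0.153, -0.001]
contact_force: [-0.0, 0.2, -1.4]
gripper_width: 0.472
```

```bash
python3 snap.py s17 scene 130 130 230 250;python3 plan.py  .482 -.3235 .1165 -72.2
```

```text
5.0
t 17.70 p [ 0.4812 -0.3237  0.1193] yaw -72.39 tiltz [-0.0019 -0.0005] F [ 0.45  0.06 -0.73] w 40.58 mm q [-0.09  0.58  0.79  1.92 -0.53  0.86 -0.29]
-> [0.0021, 0.0002, 0.007] [-0.0, 0.0003, -0.0005] rows>=0.1 trans 0.0 rot
```

View pics/s17.png

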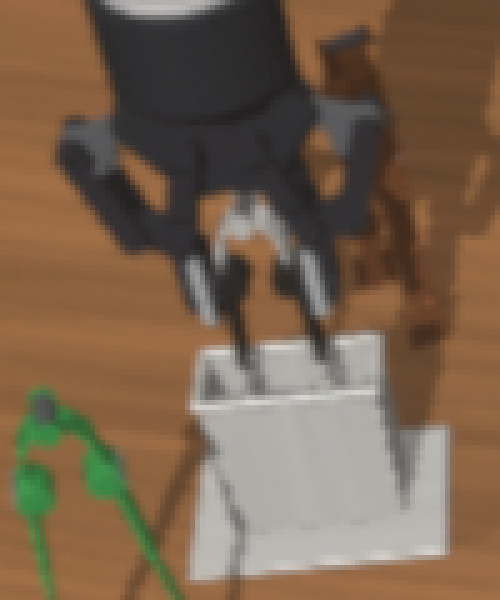

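The tongs are in the sleeve with no contact yet. I'll lower the last few mm until they touch.

play_rows:
  motion:
    - [[0.002, 0, 0.003], [0, 0, 0]]
    - [[0.002, 0, 0.006], [0, 0, 0]]
    - [[0.002, 0, 0.008], [0, 0, 0]]
    - [[0.002, 0, 0.008], [0, 0, 0]]

```text
t: 18.1
eef_pos: [0.4822, -0.3236, 0.1165]
tool_rot: [0.0, 0.988, 0.153, -0.001]
contact_force: [0.7, -0.0, 0.8]
gripper_width: 0.475
```

```bash
python3 plan.py
```

```text
t 18.10 p [ 0.4822 -0.3236  0.1165] yaw -72.38 tiltz [-0.0011 -0.0008] F [ 0.75 -0.04  0.82] w 40.58 mm q [-0.09  0.58  0.78  1.92 -0.53  0.86 -0.29]
```

play_rows:
  motion:
    - [[0, 0, 0], [0, 0, 0]]
    - [[0, 0, 0], [0, 0, 0]]
    - [[0, 0, 0], [0, 0, 0]]
  fingers: 45

```text
t: 18.4
eef_pos: [0.4823, -0.3236, 0.1167]
tool_rot: [0.0, 0.988, 0.153, -0.0]
contact_force: [-0.2, 0.2, 0.4]
gripper_width: 0.527
```

play_rows:
  motion:
    - [[0, 0, 0], [0, 0, 0]]
    - [[0, 0, 0], [0, 0, 0]]
    - [[0, 0, 0], [0, 0, 0]]
    - [[0, 0, 0], [0, 0, 0]]
    - [[0, 0, 0], [0, 0, 0]]
  fingers: 72

```text
t: 18.9
eef_pos: [0.4823, -0.3237, 0.1166]
tool_rot: [0.0, 0.988, 0.153, -0.001]
contact_force: [0.1, -0.6, -0.3]
gripper_width: 0.841
```

```bash
python3 snap.py s18 scene 130 130 230 250;python3 plan.py  .482 -.3235 .26 -72.2
```

```text
5.0
t 18.95 p [ 0.4823 -0.3236  0.1166] yaw -72.38 tiltz [-0.0009 -0.0008] F [ 0.41  0.05 -0.29] w 71.53 mm q [-0.09  0.58  0.78  1.92 -0.53  0.86 -0.29]
-> [-0.001, -0.0003, -0.3585] [0.0001, 0.0002, -0.0005] rows>=2.9 trans 0.0 rot
```

View pics/s18.png

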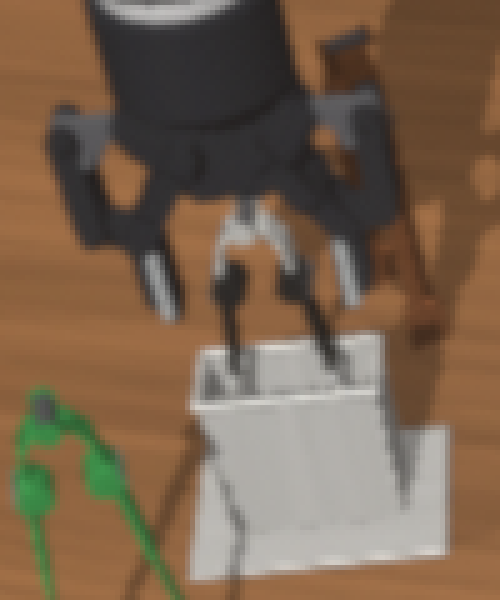

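The tongs stand sprung open in the sleeve with the fingers clear on both sides. I'll withdraw straight up.

play_rows:
  motion:
    - [[0, 0, -0.02], [0, 0, 0]]
    - [[0, 0, -0.06], [0, 0, 0]]
    - [[0, 0, -0.11], [0, 0, 0]]
    - [[0, 0, -0.17], [0, 0, 0]]
    - [[0, 0, -0.23], [0, 0, 0]]
    - [[0, 0, -0.29], [0, 0, 0]]
    - [[0, 0, -0.35], [0, 0, 0]]
    - [[0, 0, -0.4], [0, 0, 0]]

```text
t: 19.75
eef_pos: [0.4824, -0.3241, 0.2795]
tool_rot: [0.001, 0.988, 0.153, 0.0]
contact_force: [0.4, 0.5, -1.2]
gripper_width: 0.843
```

```bash
python3 plan.py  .5 -.1 .3 -60
```

```text
t 19.75 p [ 0.4824 -0.3241  0.2795] yaw -72.42 tiltz [ 0.0012 -0.0017] F [ 0.41  0.51 -1.21] w 72.00 mm q [-0.23  0.39  0.94  1.77 -0.34  1.15 -0.44]
-> [0.2111, -0.5208, -0.0522] [0.0003, -0.0001, -0.0345] rows>=4.5 trans 1.4 rot
```

play_rows:
  motion:
    - [[0.04, -0.1, -0.02], [0, 0, -0.006]]
    - [[0.08, -0.2, -0.04], [0, 0, -0.013]]
    - [[0.12, -0.3, -0.05], [0, 0, -0.02]]
    - [[0.16, -0.4, -0.05], [0, 0, -0.027]]
    - [[0.2, -0.49, -0.05], [0, 0, -0.034]]
    - [[0.211, -0.52, -0.05], [0, 0, -0.034]]
    - [[0.211, -0.52, -0.05], [0, 0, -0.034]]
    - [[0.211, -0.52, -0.05], [0, 0, -0.034]]

```text
t: 20.55
eef_pos: [0.4999, -0.1014, 0.2999]
tool_rot: [0.001, 0.966, 0.257, 0.001]
contact_force: [0.1, -0.7, 0.1]
gripper_width: 0.843
```

```bash
python3 snap.py s19 scene 0 0 640 480;python3 snap.py t19 top 0 0 640 480;python3 plan.py
python3 - <<'E'
from h import *
hx=np.array([.482,-.3234]);a=.31
ax=np.array([np.cos(a),np.sin(a)]);ay=np.array([-np.sin(a),np.cos(a)])
for n in("s19","t19"):
    c=load(n+".npz");C=cloud(c);z=C[...,2];r=C[...,:2]-hx;X=r@ax*1000;Y=r@ay*1000
    for lo,hi in((.095,.12),(.125,.15),(.168,.185)):
        m=(abs(X)<25)&(abs(Y)<45)&(z>lo)&(z<hi)
        if m.sum()>3:print(n,lo,m.sum(),np.percentile(X[m],[3,50,97]).round(1),np.percentile(Y[m],[3,50,97]).round(1),z[m].max().round(3))
    h=cv2.cvtColor(c["pixels"],cv2.COLOR_RGB2HSV)
    m=(np.hypot(C[...,0]-.4576,C[...,1]-.293)<.065)&(z>.018)&(z<.035)
    if m.sum()>10:
        q=C[m];rc=cv2.minAreaRect(q[:,:2].astype(np.float32)*1000);print(n,"bisc",m.sum(),rc,np.percentile(q[:,2],[5,50,95]).round(4))
E
```

```text
1.25
1.25
t 20.65 p [ 0.4998 -0.1022  0.2996] yaw -60.36 tiltz [ 0.0018 -0.002 ] F [ 0.41  0.48 -0.18] w 71.87 mm q [-0.72  0.17  0.92  1.9  -0.15  1.14 -0.8 ]
s19 0.095 57 [-6.2  5.6  9.6] [-22.7  17.3  22. ] 0.119
s19 0.125 139 [-9.3  6.4 10.2] [-20.9  -7.   20.7] 0.15
s19 0.168 59 [-12.6   1.5  13.1] [-8.2  0.6  7.1] 0.177
s19 bisc 428 ((459.7934265136719, 292.1847839355469), (93.34371948242188, 31.32196044921875), 60.65097427368164) [0.0198 0.0243 0.0271]
t19 0.095 11 [-8.  -5.9 -1.8] [17.  18.3 20.1] 0.12
t19 0.125 65 [-8.7 -0.5  8.5] [-19.2  16.1  20.3] 0.15
t19 0.168 104 [-11.5  -0.1  11.1] [-9.7 -0.   6.8] 0.18
t19 bisc 569 ((459.1263732910156, 290.61859130859375), (92.11386108398438, 28.67803192138672), 59.98825454711914) [0.0207 0.0243 0.0275]
```

View pics/s19.png

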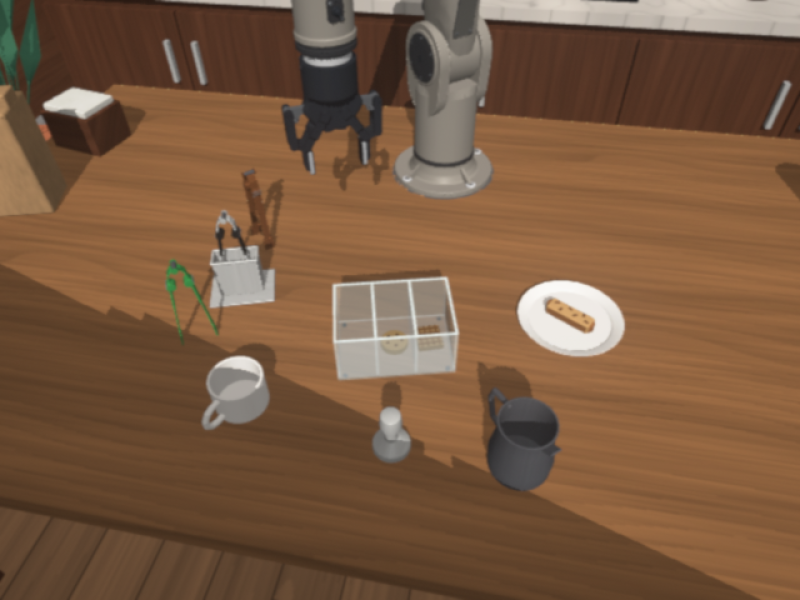

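View pics/t19.png

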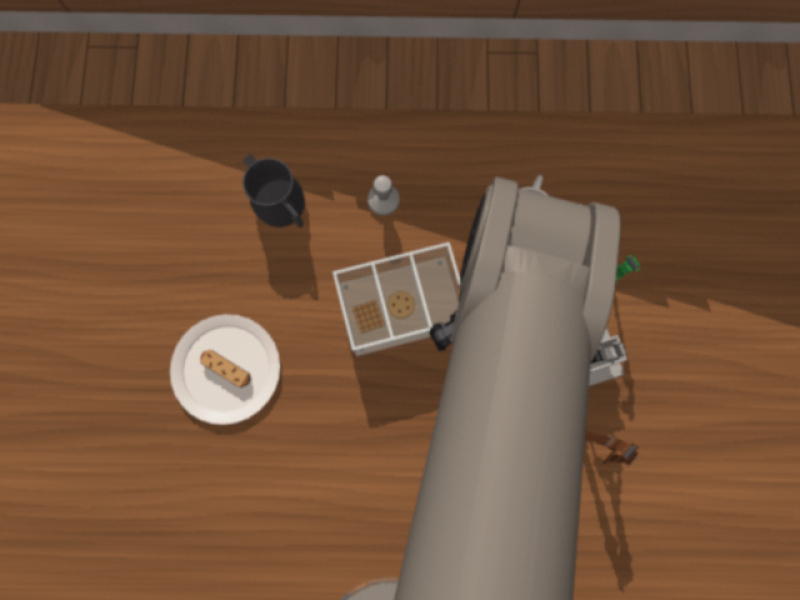

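The biscotto lies flat about 2–3 mm from the plate's centre, top face at z ≈ 24 mm. The tongs stand upright and sprung open in the holder, centred within about 1 mm, and the robot is clear of everything. I'm handing in.

```bash
python3 -c "
from station import bot
print(bot.hand_in())"
```

```text
the job is handed in; nothing more can be done
None
```

I lifted the biscotto out of its bay with the stainless tongs and lowered it onto the plate until the wrist felt contact (4.7 N). I then let go of it and stood the tongs back in their holder, tips down. I handed in at about 21 s of the 67 s allowed; `hand_in` gives no verdict.

**Last checks from both cameras:**
- **Biscotto:** it lies flat, about 2–3 mm from the plate's centre, with its top face at about 24 mm.
- **Tongs:** they stand upright in the sleeve, within about 1 mm of its centre. They have sprung open to about 44 mm over the grips.
- **Other things:** the other biscuits, plate, pitcher and tamper look where they were. The arm partly hid the cup from above, but it looked undisturbed in the scene view. I judged these by eye rather than measuring them.
- **Robot:** it is clear of everything, with the fingers empty.

**One disagreement:** the first plate fits from the two cameras differed by 7 mm. A better circle fit brought them within about 1.5 mm, and I used that one. No check failed.

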